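# Moisture test on a turning log

## Robot

A 6-joint arm with a two-finger parallel gripper is mounted at the origin on a cart in front of the work surface, level with it; the furniture and walls round the work are solid. World frame = base frame: x ahead of the robot, y to its left, z up, the work surface at z = 0. Lengths are in m, angles in rad, forces in N, time in s.
With the tool pointing down it reaches from about 0.25 to 0.725 m from the base axis. Payload 4 kg.
Tool frame: the origin (TCP) lies between the finger pads; the fingertips stand nose_length ahead of it and the grasp point (between the pads) lies 3 mm ahead of it (nose_length is the distance from the TCP to the fingertips, in m); z points along the fingers, x is the direction in which the jaws open and shut, and the axes are right-handed (so a half turn about z gives the same grasp; the last joint's range is limited). The gripper opens to 85 mm and grips with 20 to 120 N. Pads are 22 mm wide; open, the fingers measure 114 mm over their backs; the gripper's body (76 mm by 85 mm) begins 54 mm behind the grasp point. The pads swing forward as they close: fully open they stand 13 mm farther back than shut.
Start: joints at [-1.323, 0.241, 0.005, 1.335, 0, 1.571], TCP at [0.123, -0.485, 0.253] pointing down, gripper open.
Joint ranges: [-2.72, 2.72], [-1.05, 1.87], [-1.09, 1.28], [-1.99, 2.15], [-1.42, 1.44], [-3.14, 3.14]. Speed limits (rad/s): [2.79, 2.79, 3.14, 3.14, 3.14, 3.14].

## Interface

Orientations are given as a 3x3 rotation matrix whose columns are the frame's x, y, z axes.
In Python, from station import * gives the robot as it stands.
- The arm moves only by the shell command python3 -m pendant 'ROWS' [OPENING] [FORCE]. ROWS is JSON, a list that holds one entry, the list of rows, each a list of 4 numbers: the shift along the tool's x, y, z in cm, then the turn about the tool's z in degrees. In form: [[[dx, dy, dz, roll], ...]]. A call has 1 to 10 rows; each row shifts and turns the pose as measured when the row begins, along the tool's axes as they then stand; what a row does not reach is not made up. A row lasts 1/12 s, in which the tool goes at most 41.7 mm and 7.16 degrees, less where a joint would pass 70% of its speed; a pose out of reach is approached as far as the arm can. A call is refused whole if a number of a shift passes 4.17 or a number of a turn 7.16, either way. A call with a gripper value outside its range is refused whole. OPENING is the finger opening in cm, from 0 to 8.54, set as the call begins (- or left out, the last holds). The fingers move at their own pace and stop on an object; FORCE is the grip in N (left out, the last holds). Time passes only in rows, so rows that do not move let the fingers close. It gives the time, the measured TCP pose, the force and the opening at its end, in the units of the state.
- state(): the state, without advancing time (a new reading comes with each control period).
- camera(name): name is "scene" or "top" or "wrist"; returns the picture (480x640x3 uint8, red, green, blue); there is no depth.
- get_calibration(name): a dict with "K" (3x3 intrinsics, pixels), "T" (4x4, takes a point from camera to world coordinates). Camera axes: x right, y down, z forward; pixel columns grow to the right and rows downward; lengths in m; the calibration is good to about 2 mm. The wrist camera is an equidistant fisheye: a pixel r from the principal point sees the ray r / f radians off the axis. A picture is of the moment at which its call begins: read the wrist's pose just before it. get_calibration takes no time and is no camera call; for the wrist camera it gives the pose at the moment of the call.
- finish_job(): hands the job in, once; it reports no verdict.
The state is a dict: "time_s": time; "qpos": joint angles; "qd": joint speeds; "joint_torque": joint torques, N m; "tool_pos": TCP position; "tcp_rot": TCP orientation; "force": force on the tool from outside, world axes, zero at the start; "ft_torque": the same for the moment, N m; "opening": finger opening in m.
Only numpy, scipy, OpenCV 4.12 (cv2) and the standard library are available. Lean on these libraries where they do the work, as an engineer would, in place of code of your own. Each camera call takes 0.05 s, during which the arm holds its last target.

## Task

Slide the short log along the bench, without lifting or tipping it, into the V-shaped stop until it rests against both rails. Then take the moisture probe out of its stand and hold it upright on the log's sawn top, its two pins standing on the pencil line, one either side of the cross tick, pressed gently so that the sprung foot is about half way in. Finish while still holding the probe there, and leave the other things on the bench alone.

Things in the scene. Friction and masses are not known exactly. Their poses are not given: they have to be found in the camera images.
- v_seat (a point): On the bench, where the centre of the short log's underside comes when the log rests against both rails of the V stop, 64 mm from the V's inner corner. V stop: two plain wood rails (94 mm long, 18 thick, 36 high) fixed at right angles. It opens along its +y (roughly the robot's left), symmetrical about y; rail ends reach 3 mm past this point in y and 66 mm to either side in x.
- log_mid (a point): Centre of the short log, half-way up (52 mm above its underside). Upright round timber in its bark, nearly round: 94 mm (own x) by 88 mm (own y), 105 mm tall, 0.35 to 0.7 kg, standing 11 to 17 cm from the seat on the V's open side. Too wide to grip: push it. It has a pencil line on its sawn top; the tall log is another.
- log: The same short log; origin at the centre of its underside, z up its axis. It slides easily on the bench (friction coefficient 0.28 to 0.42) and does not tip when pushed level below three quarters of its height.
- mark (a point): The marked spot: centre of the cross tick on the pencil line, on the sawn top of the short log, 104 mm above the bench and 10 mm from the log's axis along its own +x. The pencil line (46 mm long) runs along this frame's y axis, the short tick (16 mm) along x; z is up.
- probe_grip (a point): Centre of the probe's handle: upright plastic bar 28 mm thick (own x; grip it across this), 40 wide (own y), 70 tall, small blank screen on its -x face. Below it a flange 52x62x6 rests on the stand's rim, under that a 10 mm deep plug (1 mm play in the stand), then the sprung foot. Pin tips 91.5 mm below this point, foot fully out. 160 g; lift straight up 60 mm to clear the stand.
- probe: The same probe; origin at the centre of the flange's underside, 41 mm below the handle's centre, z up along the handle.
- pin_mid (a point): Point midway between the tips of the two pins (6 mm thick, 24 mm apart along the probe's own y axis, under the handle's centre line); it moves with the foot. Axes as the probe's.
- foot (a joint): Travel of the sprung foot into the probe, m: 0 = fully out, 0.016 = fully in; half way is 0.008. It takes 1.8 N to start it and 0.3 N more per mm (4.2 N at half way).
- stand: Wooden holder screwed to the bench: base 80 x 90 x 8 mm, open box 54 x 64 mm and 60 mm high, in which the probe hangs upright with its handle above. Origin on the bench under its centre.
- log_tall: Bystander: tall log, 86 x 90 x 216 mm, upright; origin at its underside.
- tape_roll: Bystander: roll of masking tape lying flat, 96 mm across, 24 mm high.
- sanding_block: Bystander: sanding block, 52 x 68 x 24 mm, lying flat.
- top: Bystander: small turned wooden top, 36 mm across, 52 mm tall, standing.
Not all that is in view belongs to the job. Of the things like the probe, leave any that is pink; of the rest the larger one is meant.

How it is judged:
By the outcome, as a careful person would: the job done as asked, in the order asked, and still so for the second after the job is handed in, while the arm keeps its last pose, push and grip.
It also fails if it takes over 58 s, if anything falls off the work surface, if the arm or the gripper's body presses on something with over 40 N, if the wrist force passes 120 N, or if a joint passes its speed limit or range.

## Working session

There is one attempt and no reset: what is moved stays moved. The work goes in short steps, Python scripts to look and compute and a shell command to move; the robot and the scene stay as the last step left them, time stands still between calls to the robot, and variables do not carry over. Pictures are saved under pics/ and viewed, and the job is handed in when it is done.

```bash
ls; mkdir -p pics; cat > h.py <<'E'
from station import *
import numpy as np, cv2
def snap(n,f):
    im=camera(n); cv2.imwrite('pics/'+f,im[:,:,::-1]); return im
def cal(n):
    c=get_calibration(n); return np.array(c['K']),np.array(c['T'])
def ray2z(n,u,v,z):
    K,T=cal(n); d=np.linalg.inv(K)@[u,v,1]; d=T[:3,:3]@d; o=T[:3,3]
    return o+d*(z-o[2])/d[2]
def proj(n,p):
    K,T=cal(n); q=T[:3,:3].T@(np.array(p)-T[:3,3]); w=K@q; return w[:2]/w[2]
E
python3 - <<'E'
from h import *
s=state(); print(s)
snap('scene','s0.png'); snap('top','t0.png')
for n in ('scene','top','wrist'): print(n,get_calibration(n))
E
```

```text
pics
{'time_s': 0.0, 'qpos': array([-1.32297271e+00,  2.41383083e-01,  3.73809537e-03,  1.33519128e+00,
        1.36747450e-07,  1.57079457e+00]), 'qd': array([-0.0006653 , -0.00272046, -0.0004416 , -0.00176302,  0.0009207 ,
       -0.00040393]), 'joint_torque': array([-9.22403124e-04, -3.72313571e+01,  2.52410996e+01,  1.67678506e-02,
       -1.02178394e-04,  2.47338470e-06]), 'tool_pos': array([ 0.12250584, -0.48416497,  0.25243313]), 'tcp_rot': array([[ 2.45295842e-01, -9.69448142e-01, -5.00254323e-04],
       [-9.69446125e-01, -2.45296352e-01,  1.97765257e-03],
       [-2.03994217e-03, -1.40336426e-07, -9.99997919e-01]]), 'force': array([ 0.95640392, -0.15082905, -0.0469559 ]), 'ft_torque': array([-0.01304839, -0.023371  ,  0.02283572]), 'opening': 0.08528607429948966}
scene {'K': array([[522.1717612 ,   0.        , 330.48069641],
       [  0.        , 522.1717612 , 242.57561791],
       [  0.        ,   0.        ,   1.        ]]), 'T': array([[-0.79060597, -0.38486398,  0.47625824,  0.18154374],
       [-0.61208191,  0.47479644, -0.6323955 ,  0.760734  ],
       [ 0.01726054, -
[... 235 characters left out ...]
   0.        ,   1.        ]]), 'T': array([[-0.02557541, -0.98760845,  0.15484009,  0.40456175],
       [-0.99932568,  0.02934001,  0.02207616,  0.21748017],
       [-0.02634561, -0.15417107, -0.98769286,  1.17483537],
       [ 0.        ,  0.        ,  0.        ,  1.        ]])}
wrist {'K': array([[371.64829954,   0.        , 318.55935966],
       [  0.        , 371.64829954, 243.13508465],
       [  0.        ,   0.        ,   1.        ]]), 'T': array([[ 0.24417519, -0.9234678 , -0.2959488 ,  0.19843051],
       [-0.96973029, -0.23292997, -0.07325845, -0.46575334],
       [-0.00128353,  0.30487841, -0.95239042,  0.37470688],
       [ 0.        ,  0.        ,  0.        ,  1.        ]])}
```

View pics/t0.png

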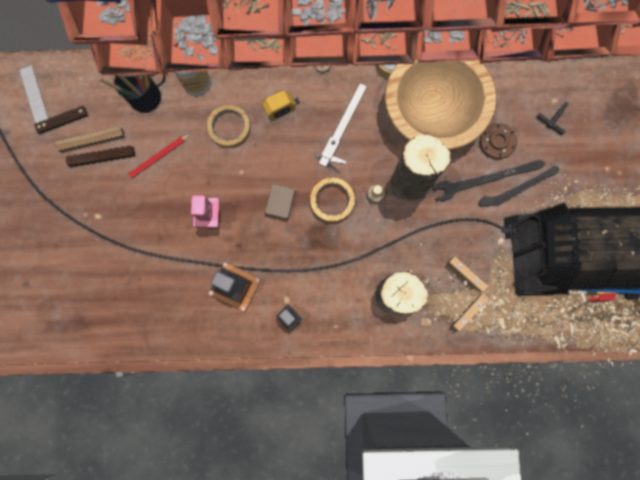

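View pics/s0.png

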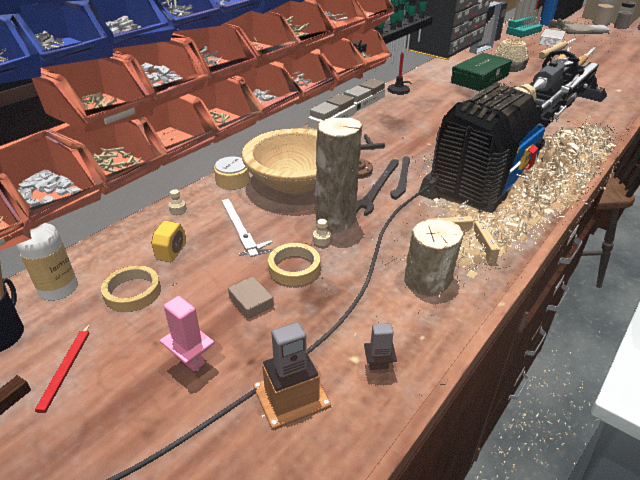

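The top view shows three things like the probe: pink at (205,210), grey in the stand at (232,285), and a small grey one at (289,318). The pink one is ruled out, and of the two greys the one in the stand is larger. The short log is at (403,295), the V's corner at (487,293) and the tall log at (425,160). I'll enlarge these.

```bash
python3 - <<'E'
import cv2
a=cv2.imread('pics/t0.png'); b=cv2.imread('pics/s0.png')
cv2.imwrite('pics/c1.png',cv2.resize(a[240:350,360:500],(763,600),interpolation=cv2.INTER_CUBIC))
cv2.imwrite('pics/c2.png',cv2.resize(a[250:340,190:310],(800,600),interpolation=cv2.INTER_CUBIC))
cv2.imwrite('pics/c3.png',cv2.resize(b[200:300,380:510],(780,600),interpolation=cv2.INTER_CUBIC))
cv2.imwrite('pics/c4.png',cv2.resize(b[305:425,240:400],(800,600),interpolation=cv2.INTER_CUBIC))
E
```

```text
(no output)
```

View pics/c1.png

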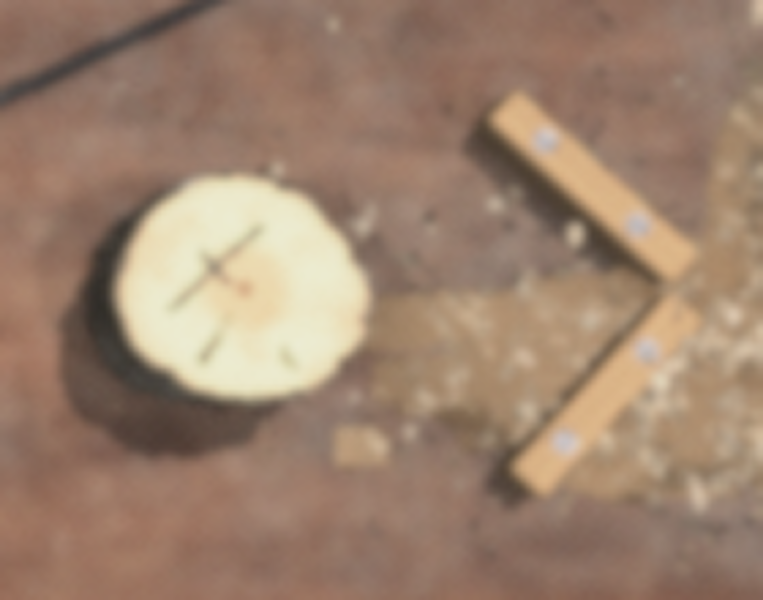

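View pics/c2.png

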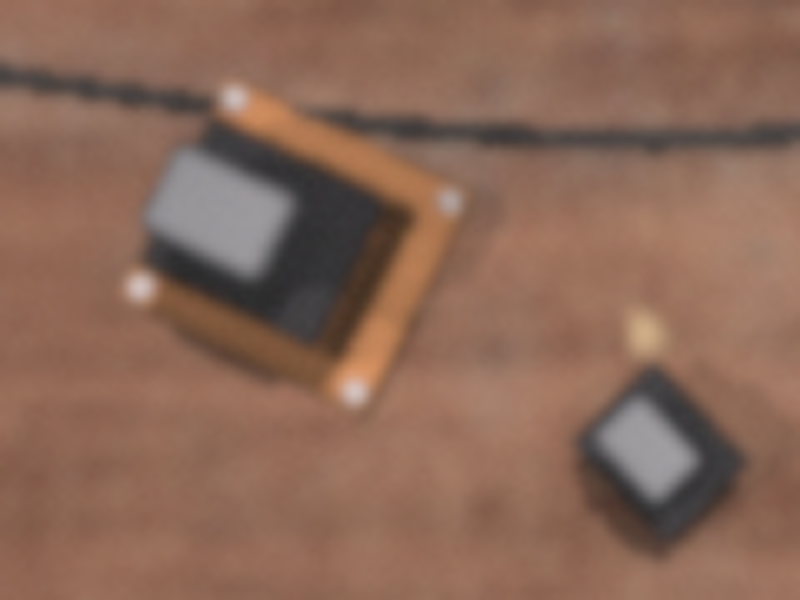

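View pics/c3.png

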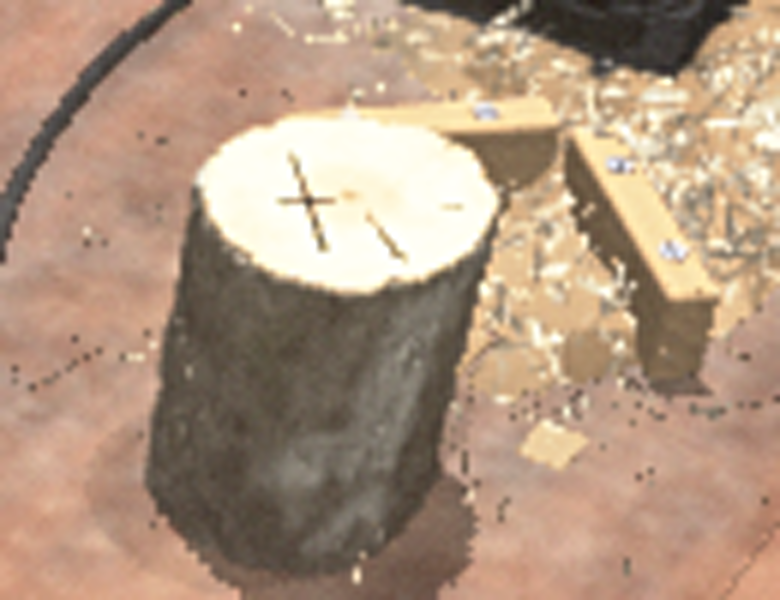

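View pics/c4.png

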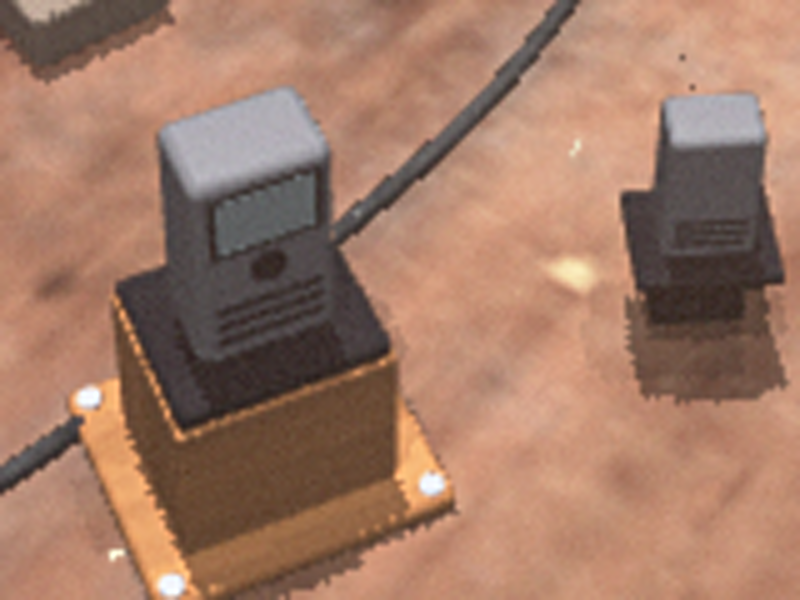

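The enlarged scene crop confirms the probe: a large grey handle with a screen, in the orange stand (handle top near (290,330)). The small grey one near (381,335) stands free, without a screen on this side. The short log's cross is near scene (431,233). Now positions.

```bash
python3 - <<'E'
from h import *
np.set_printoptions(precision=4,suppress=True)
def c1(x,y,z): return ray2z('top',360+(x+.5)/5.45-.5,240+(y+.5)/5.4545-.5,z)
def c2(x,y,z): return ray2z('top',190+(x+.5)/6.667-.5,250+(y+.5)/6.667-.5,z)
def c3(x,y,z): return ray2z('scene',380+(x+.5)/6-.5,200+(y+.5)/6-.5,z)
def c4(x,y,z): return ray2z('scene',240+(x+.5)/5-.5,305+(y+.5)/5-.5,z)
def tri(p,q):
    # p,q rays: (top) (scene) via two heights
    a0,a1=p(0.),p(.1); b0,b1=q(0.),q(.1)
    d=(a1-a0)-(b1-b0); t=-np.dot(a0[:2]-b0[:2],d[:2])/np.dot(d[:2],d[:2])
    return a0+(a1-a0)*t, b0+(b1-b0)*t
print('V top', [c1(x,y,.036) for x,y in [(520,90),(487,120),(697,250),(668,282),(512,467),(540,497),(668,292),(697,318)]])
print('V scene',[c3(x,y,.036) for x,y in [(552,98),(558,128),(567,135),(600,130),(717,295),(660,300)]])
print('mark top',c1(213,268,.104),'scene',c3(309,200,.104), tri(lambda z:c1(213,268,z),lambda z:c3(309,200,z)))
print('line top',c1(262,228,.104),c1(170,310,.104),'sc',c3(293,155,.104),c3(324,250,.104))
print('tick top',c1(203,252,.104),c1(222,283,.104),'sc',c3(280,202,.104),c3(335,200,.104))
print('pith top',c1(245,288,.104),c3(350,194,.104))
print('log rim c',c1(242,288,.104))
print('screws',[c2(x,y,.010) for x,y in [(234,98),(449,203),(354,391),(140,288)]])
print('screws sc',[c4(x,y,.010) for x,y in [(89,397),(432,484),(172,585)]])
print('handle top corners',[c2(x,y,.136) for x,y in [(188,150),(296,197),(250,282),(145,215)]])
print('ctr tri',tri(lambda z:c2(220,211,z),lambda z:c4(244,138,z)))
print('small',c2(650,445,.08))
E
```

```text
V top [array([ 0.5461, -0.0467,  0.036 ]), array([ 0.5348, -0.0332,  0.036 ]), array([ 0.4826, -0.1099,  0.036 ]), array([ 0.4707, -0.098 ,  0.036 ]), array([ 0.4025, -0.0343,  0.036 ]), array([ 0.391 , -0.0442,  0.036 ]), array([ 0.4669, -0.0978,  0.036 ]), array([ 0.4567, -0.108 ,  0.036 ])]
V scene [array([ 0.4816, -0.113 ,  0.036 ]), array([ 0.4722, -0.098 ,  0.036 ]), array([ 0.468 , -0.0961,  0.036 ]), array([ 0.4607, -0.1058,  0.036 ]), array([ 0.3933, -0.0459,  0.036 ]), array([ 0.4062, -0.0322,  0.036 ])]
mark top [0.4762 0.0834 0.104 ] scene [0.4794 0.0778 0.104 ] (array([0.4759, 0.084 , 0.1091]), array([0.4766, 0.0843, 0.1091]))
line top [0.4902 0.065  0.104 ] [0.4616 0.0995 0.104 ] sc [0.4939 0.0612 0.104 ] [0.4645 0.0961 0.104 ]
tick top [0.4821 0.0867 0.104 ] [0.4708 0.0804 0.104 ] sc [0.4854 0.0839 0.104 ] [0.4735 0.0731 0.104 ]
pith top [0.4687 0.0722 0.104 ] [0.4716 0.0678 0.104 ]
log rim c [0.4688 0.0733 0.104 ]
screws [array([0.5459, 0.4457, 0.01  ]), array([0.5097, 0.3757, 0.01  ]), array([0.45  , 0.4068, 0.01  ]), array([0.4849, 0.4762, 0.01  ])]
screws sc [array([0.5474, 0.4438, 0.01  ]), array([0.4511, 0.4052, 0.01  ]), array([0.4866, 0.4744, 0.01  ])]
handle top corners [array([0.5158, 0.4344, 0.136 ]), array([0.5013, 0.4029, 0.136 ]), array([0.4771, 0.4163, 0.136 ]), array([0.4973, 0.4468, 0.136 ])]
ctr tri (array([0.4977, 0.4248, 0.1371]), array([0.4985, 0.4253, 0.1371]))
small [0.4287 0.3061 0.08  ]
```

```bash
python3 - <<'E'
import station; print([n for n in dir(station) if n[0]!='_'])
from station import *
print(globals().get('nose_length'), state()['time_s'])
E
python3 - <<'E'
from h import *
# rotation check helper: where is TCP visible in wrist?
snap('wrist','w0.png')
E
```

```text
['PlanningError', 'camera', 'finish_job', 'get_calibration', 'nose_length', 'state']
0.022 0.1
```

View pics/w0.png

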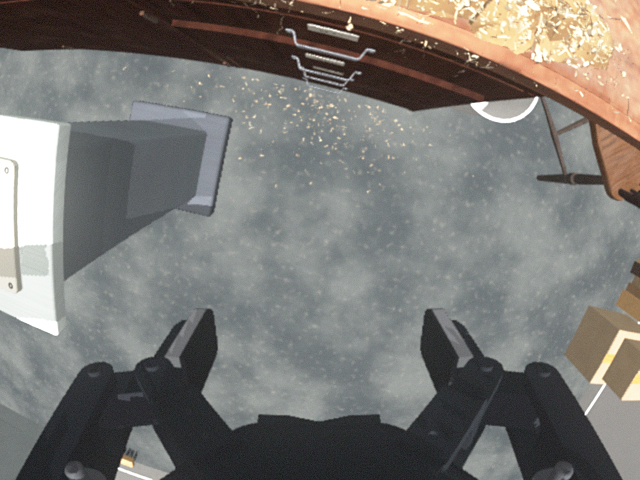

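```bash
cat >> h.py <<'E'
def go(x,y,z):
    s=state(); R=np.array(s['tcp_rot']); p=np.array(s['tool_pos'])
    d=R.T@(np.array([x,y,z])-p)*100
    print('t',round(s['time_s'],2),'p',p.round(4),'a',round(np.degrees(np.arctan2(R[1,0],R[0,0])),2),'tilt',R[2].round(4),'F',np.array(s['force']).round(2),'op',round(s['opening'],4),'| d cm',d.round(2))
E
python3 -m pendant '[[[0,0,0,-7.1],[0,0,0,-7.1],[0,0,0,-7.1],[0,0,0,-7.1],[0,0,0,-7.1],[0,0,0,-7.1],[0,0,0,-7.1],[0,0,0,-7.1],[0,0,0,-7.1],[0,0,0,-7.1]]]' 3.5 40
python3 -c "
from h import *
go(.469,.165,.25)"
```

```text
time_s: 0.98
tool_pos: [0.1219, -0.4817, 0.2484]
tcp_rot: [[0.998, -0.068, -0.003], [-0.068, -0.998, 0.011], [-0.003, -0.01, -1.0]]
force: [0.5, -0.2, 0.3]
opening: 0.0349
t 0.98 p [ 0.1219 -0.4817  0.2484] a -3.89 tilt [-0.0034 -0.0105 -0.9999] F [ 0.53 -0.17  0.29] op 0.0349 | d cm [ 30.25 -66.87   0.44]
```

```bash

python3 -m pendant '[[[1.7,-3.7,0,-3.9],[1.7,-3.7,0,0],[1.7,-3.7,0,0],[1.7,-3.7,0,0],[1.7,-3.7,0,0],[1.7,-3.7,0,0],[1.7,-3.7,0,0],[1.7,-3.7,0,0],[1.7,-3.7,0,0],[1.7,-3.7,0,0]]]' | tail -2
python3 -c "
from h import *
go(.469,.165,.25)"
```

```text
force: [0.8, -1.5, -0.3]
opening: 0.0353
t 1.82 p [ 0.2931 -0.1078  0.2475] a -0.64 tilt [-0.0029 -0.0124 -0.9999] F [ 0.82 -1.48 -0.27] op 0.0353 | d cm [ 17.29 -27.48   0.04]
```

```bash

python3 -m pendant '[[[2.1,-3.4,0,-0.6],[2.1,-3.4,0,0],[2.1,-3.4,0,0],[2.1,-3.4,0,0],[2.1,-3.4,0,0],[2.1,-3.4,0,0],[2.1,-3.4,0,0],[2.1,-3.4,0,0],[0,0,0,0]]]' | tail -2
python3 -c "
from h import *
go(.469,.165,.064)"
```

```text
force: [-0.1, -0.9, 0.0]
opening: 0.0351
t 2.57 p [0.4646 0.1855 0.2491] a 0.6 tilt [ 0.0011 -0.0127 -0.9999] F [-0.14 -0.86  0.05] op 0.0351 | d cm [ 0.4   2.28 18.48]
```

```bash

python3 -m pendant '[[[0.4,1.0,3,0.6],[0,0.4,3,0],[0,0.4,3,0],[0,0,3,0],[0,0,2.5,0],[0,0,2,0],[0,0,1,0],[0,0,0,0]]]' | tail -2
python3 -c "
from h import *
go(.4695,.125,.064)"
```

```text
force: [-0.5, 0.2, 1.0]
opening: 0.035
t 3.23 p [0.4688 0.1712 0.0652] a 0.39 tilt [ 0.     -0.0119 -0.9999] F [-0.5   0.24  1.01] op 0.035 | d cm [0.04 4.62 0.07]
```

```bash

python3 -m pendant '[[[0,1.5,0,0.4],[0,1.2,0,0],[0,0.8,0,0],[0,0.8,0,0],[0,0.8,0,0],[0,0.8,0,0]]]' | tail -2
python3 -c "
from h import *
go(.4695,.0175,.064); snap('scene','s1.png')"
```

```text
force: [0.3, 2.3, -0.7]
opening: 0.0349
t 3.73 p [0.4696 0.1104 0.0666] a 0.15 tilt [ 0.0019 -0.0162 -0.9999] F [ 0.33  2.28 -0.71] op 0.0349 | d cm [-0.04  9.3   0.11]
```

View pics/s1.png

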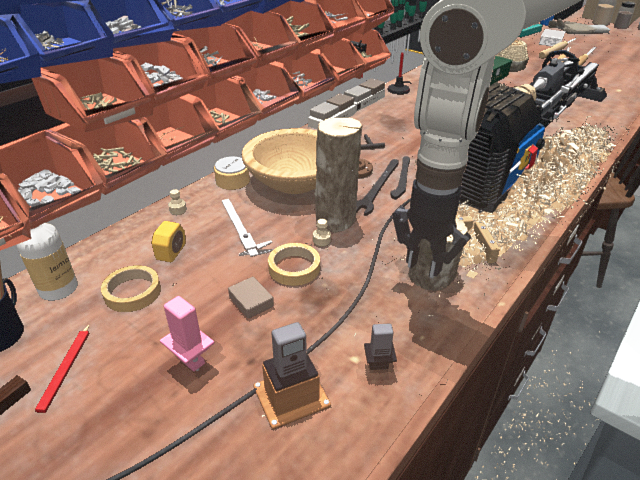

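The log is upright with both fingers against its near side (about (435,265)), and the force is 2.3 N. I'll keep pushing.

```bash

python3 -m pendant '[[[0,0.8,0.1,0],[0,0.9,0,0],[0,0.9,0,0],[0,0.9,0,0],[0,0.9,0,0],[0,0.9,0,0],[0,0.9,0,0]]]' | tail -2
python3 -c "
from h import *
go(.4695,.0175,.064)"
```

```text
force: [-0.1, 2.2, 1.2]
opening: 0.035
t 4.37 p [0.471  0.0433 0.066 ] a 0.21 tilt [ 0.0056 -0.0186 -0.9998] F [-0.15  2.21  1.18] op 0.035 | d cm [-0.16  2.58  0.16]
```

```bash

python3 -m pendant '[[[-0.1,0.7,0.2,0],[0,0.7,0,0],[0,0.5,0,0],[0,0.4,0,0]]]' | tail -2
python3 -c "
from h import *
go(.4695,.0175,.064)"
python3 -m pendant '[[[0,0.3,0,0],[0,0.3,0,0],[0,0.3,0,0]]]' | tail -2
python3 -c "
from h import *
go(.4695,.0175,.064)"
```

```text
force: [0.3, 4.1, 2.8]
opening: 0.035
t 4.7 p [0.4708 0.0171 0.0644] a 0.12 tilt [ 0.0076 -0.0205 -0.9998] F [0.33 4.12 2.8 ] op 0.035 | d cm [-0.13 -0.04  0.04]
force: [-3.8, 13.8, 9.9]
opening: 0.0351
t 4.95 p [0.47   0.0126 0.0656] a 0.32 tilt [ 0.0065 -0.0354 -0.9994] F [-3.79 13.82  9.93] op 0.0351 | d cm [-0.05 -0.49  0.18]
```

```bash

python3 -m pendant '[[[0,-0.4,0,0],[0,-2,0,0],[0,-3,0,0],[0,-2,-1,0],[0,-1,-3,0],[0,0,-4,0],[0,0,-4,0],[0,0,-4,0],[0,0,-4,0],[0,0,0,0]]]' | tail -2
python3 -c "
from h import *
go(.4695,.0175,.064); snap('top','t2.png'); snap('scene','s2.png'); snap('wrist','w2.png');
a=cv2.imread('pics/t2.png'); b=cv2.imread('pics/s2.png')
cv2.imwrite('pics/d1.png',cv2.resize(a[230:350,400:540],(700,600),interpolation=cv2.INTER_CUBIC))
cv2.imwrite('pics/d3.png',cv2.resize(b[180:280,400:530],(780,600),interpolation=cv2.INTER_CUBIC))"
```

```text
force: [1.1, -0.5, 0.5]
opening: 0.035
t 5.78 p [0.4629 0.0868 0.2687] a 0.14 tilt [-0.0138 -0.0117 -0.9998] F [ 1.1  -0.53  0.5 ] op 0.035 | d cm [ 0.93  7.17 20.38]
```

View pics/d1.png

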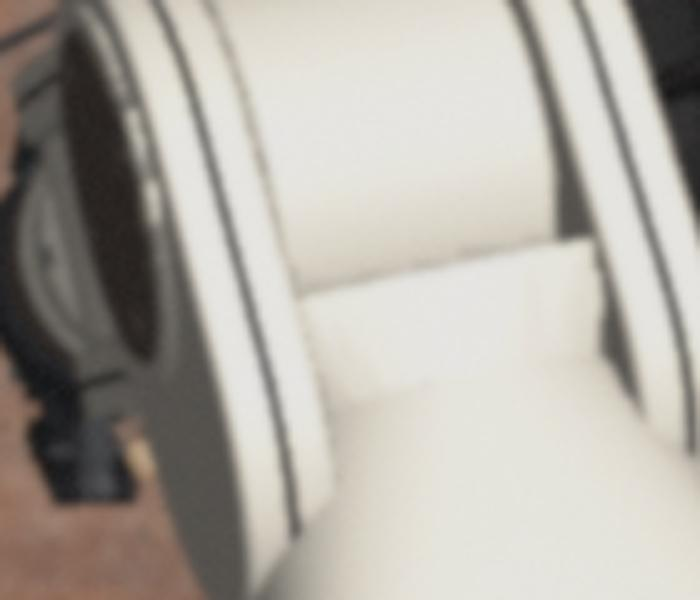

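View pics/d3.png

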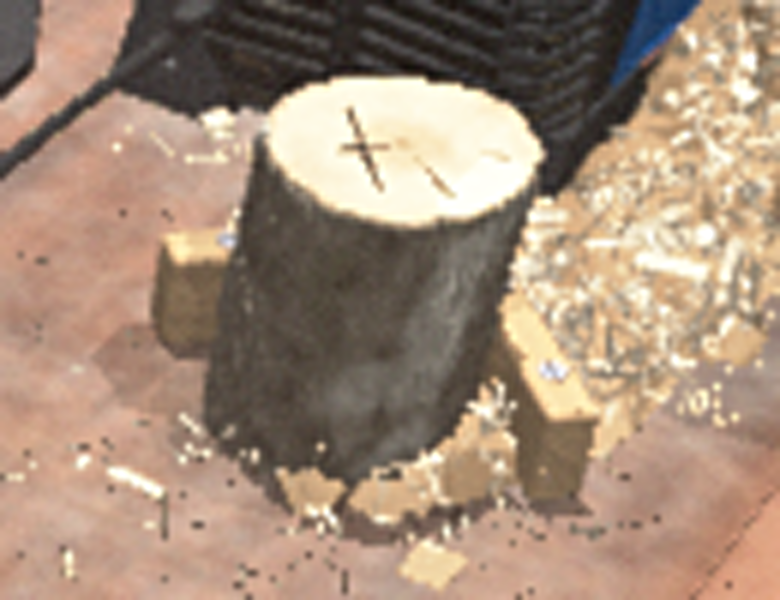

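View pics/w2.png

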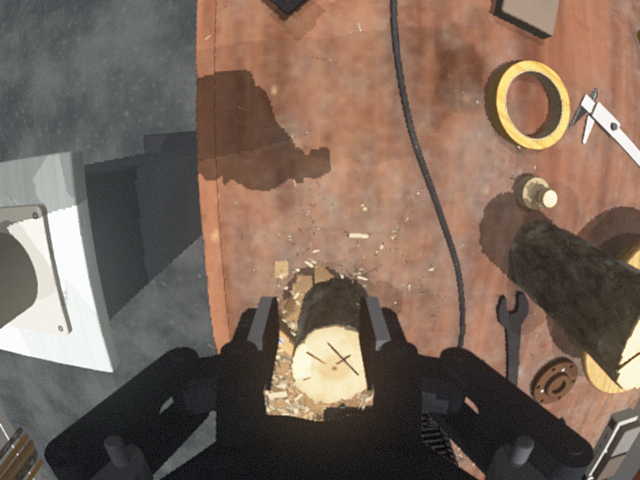

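The log stands upright in the V between both rails, its cross at scene crop (365,147). The arm hides it from the top camera, so I'll measure it once the arm is away at the probe.

```bash

python3 -m pendant '[[[0.3,-3.5,0,7],[0.3,-3.5,0,7],[0.3,-3.5,0,7],[0.3,-3.5,0,6.5],[0,-3,0,0],[0,-3,0,0],[0,-3,0,0],[0,-3,0,0]]]' 8.5 | tail -2
python3 -c "
from h import *
go(.498,.4255,.25)"
```

```text
force: [0.7, 0.4, 0.7]
opening: 0.085
t 6.6 p [0.5458 0.3216 0.2355] a -28.5 tilt [-0.0451  0.0408 -0.9981] F [0.7  0.45 0.72] op 0.085 | d cm [-9.22 -6.8  -1.32]
```

```bash

python3 -m pendant '[[[0,0,0,0]]]' | tail -2
python3 -c "
from h import *
go(.498,.4255,.25)"
python3 -m pendant '[[[0,0,0,0],[0,0,0,0]]]' | tail -2
python3 -c "
from h import *
go(.498,.4255,.25);s=state();print(s['qpos'],s['qd'])"
```

```text
force: [-0.5, -0.4, -0.9]
opening: 0.0851
t 6.68 p [0.5461 0.3251 0.2294] a -28.31 tilt [-0.0486  0.0456 -0.9978] F [-0.48 -0.4  -0.87] op 0.0851 | d cm [-9.09 -6.47 -1.92]
force: [-0.8, 0.0, 0.3]
opening: 0.0853
t 6.85 p [0.5443 0.3246 0.2218] a -28.23 tilt [-0.0537  0.057  -0.9969] F [-0.83  0.01  0.27] op 0.0853 | d cm [-8.99 -6.56 -2.72]
[0.53058467 0.5899663  0.44901171 1.5066074  0.01607936 2.59192086] [-0.00327658  0.02712032 -0.03505847  0.0021513  -0.01479442 -0.00323359]
```

```bash
cat >> h.py <<'E'
def tl():
    s=state(); R=np.array(s['tcp_rot']); p=np.array(s['tool_pos']); r=p[:2]/np.hypot(*p[:2]); t=np.array([-r[1],r[0]])
    print('tilt deg radial(out+) %.2f tang %.2f  r %.3f'%(np.degrees(R[:2,2]@r),np.degrees(R[:2,2]@t),np.hypot(*p[:2])),'q',np.array(s['qpos']).round(3),'qd',np.array(s['qd']).round(3),'tau',np.array(s['joint_torque']).round(1))
E
python3 -c "
from h import *
tl();go(.498,.4255,.25)"
python3 -m pendant '[[[-3,-2.2,-1,0]]]' | tail -1
python3 -c "
from h import *
tl();go(.498,.4255,.25)"
python3 -m pendant '[[[-3,-2.2,-2,0]]]' | tail -1
python3 -c "
from h import *
tl();go(.498,.4255,.25)"
```

```text
tilt deg radial(out+) -4.39 tang 0.95  r 0.634 q [0.531 0.59  0.449 1.507 0.016 2.592] qd [-0.003  0.027 -0.035  0.002 -0.015 -0.003] tau [  0.4 -53.1  25.7   0.5   0.1   0. ]
t 6.85 p [0.5443 0.3246 0.2218] a -28.23 tilt [-0.0537  0.057  -0.9969] F [-0.83  0.01  0.27] op 0.0853 | d cm [-8.99 -6.56 -2.72]
opening: 0.0848
tilt deg radial(out+) -4.82 tang 0.98  r 0.636 q [0.578 0.601 0.483 1.538 0.017 2.648] qd [0.745 0.121 0.504 0.394 0.117 0.717] tau [ -2.6 -56.   24.3   0.   -0.1  -0.9]
t 6.93 p [0.5301 0.3516 0.2281] a -28.75 tilt [-0.0545  0.0665 -0.9963] F [ 0.03  0.64 -0.3 ] op 0.0848 | d cm [-6.48 -4.8  -2.16]
opening: 0.0851
tilt deg radial(out+) -5.24 tang 1.25  r 0.642 q [0.631 0.618 0.554 1.599 0.021 2.705] qd [0.582 0.194 0.915 0.767 0.007 0.66 ] tau [ -3.3 -56.3  22.8  -0.3  -0.   -0.6]
t 7.02 p [0.5147 0.3832 0.2449] a -29.04 tilt [-0.0577  0.0742 -0.9956] F [0.73 0.35 1.24] op 0.0851 | d cm [-3.53 -2.86 -0.52]
```

```bash

python3 -m pendant '[[[0,0,0,0]]]' | tail -1
python3 -c "
from h import *
tl();go(.498,.4255,.25); camera('scene'); tl(); camera('scene'); tl()"
python3 -m pendant '[[[0,0,0,0]]]' | tail -1
python3 -c "
from h import *
tl();go(.40,.3,.25)"
```

```text
opening: 0.0851
tilt deg radial(out+) -5.02 tang 1.40  r 0.642 q [0.636 0.616 0.558 1.601 0.023 2.707] qd [-0.087  0.005 -0.141 -0.051 -0.066 -0.029] tau [ -0.1 -48.9  23.1   1.2   0.1   0.3]
t 7.1 p [0.5127 0.3871 0.2475] a -28.79 tilt [-0.0582  0.0699 -0.9959] F [-0.02  0.63  1.4 ] op 0.0851 | d cm [-3.14 -2.65 -0.25]
tilt deg radial(out+) -5.22 tang 1.24  r 0.641 q [0.633 0.616 0.553 1.6   0.021 2.705] qd [-0.048  0.007 -0.051 -0.022 -0.027 -0.019] tau [  2.2 -56.3  27.2   0.8   0.4   0.1]
tilt deg radial(out+) -5.29 tang 1.20  r 0.641 q [0.631 0.616 0.552 1.599 0.02  2.705] qd [-0.033  0.004 -0.024 -0.006 -0.004 -0.004] tau [  1.3 -55.1  26.    0.8   0.2   0. ]
opening: 0.085
tilt deg radial(out+) -5.37 tang 1.15  r 0.640 q [0.63  0.615 0.548 1.598 0.019 2.704] qd [-0.007 -0.014 -0.035 -0.004 -0.009 -0.004] tau [  0.8 -54.2  25.5   0.7   0.1   0. ]
t 7.28 p [0.5138 0.3813 0.2442] a -29.02 tilt [-0.0572  0.0769 -0.9954] F [0.58 0.47 0.32] op 0.085 | d cm [-6.03 12.61  0.74]
```

```bash

python3 -m pendant '[[[-1.7,3.6,0,0],[-1.7,3.6,0,0],[-1.7,3.6,0,0]]]' | tail -1
python3 -c "
from h import *
tl()"
python3 -m pendant '[[[0,0,0,0]]]' | tail -1
python3 -c "
from h import *
tl();go(.40,.3,.25)"
python3 -m pendant '[[[0,0,4,0],[0,0,4,0]]]' | tail -1
python3 -c "
from h import *
tl();go(.40,.3,.25)"
python3 -m pendant '[[[0,0,0,0]]]' | tail -1
python3 -c "
from h import *
tl();go(.40,.3,.25)"
```

```text
opening: 0.0853
tilt deg radial(out+) -6.11 tang 1.07  r 0.522 q [0.623 0.371 0.152 1.459 0.018 2.703] qd [-0.031 -1.014 -1.433 -0.394 -0.006 -0.002] tau [  0.4 -37.1  26.5   1.2   0.1   0. ]
opening: 0.0851
tilt deg radial(out+) -6.91 tang 1.05  r 0.511 q [0.62  0.361 0.131 1.462 0.017 2.703] qd [-0.034  0.067  0.097 -0.089 -0.007 -0.005] tau [  0.1 -45.2  25.2   0.3   0.1   0. ]
t 7.62 p [0.413  0.301  0.2405] a -29.58 tilt [-0.0667  0.1022 -0.9925] F [-0.18 -0.76  0.17] op 0.0851 | d cm [-1.14  0.81 -0.8 ]
opening: 0.0848
tilt deg radial(out+) -6.05 tang 1.00  r 0.503 q [ 0.617  0.377 -0.034  1.266  0.016  2.705] qd [-0.022  0.154 -0.953 -1.244 -0.006  0.009] tau [  0.1 -46.1  26.3   3.    0.1  -0. ]
t 7.78 p [0.4075 0.2948 0.1697] a -29.82 tilt [-0.0596  0.0889 -0.9943] F [ 0.58  0.37 -0.39] op 0.0848 | d cm [-1.39  0.64 -7.94]
opening: 0.0849
tilt deg radial(out+) -6.86 tang 0.97  r 0.496 q [ 0.614  0.379 -0.05   1.262  0.016  2.704] qd [-0.032 -0.081  0.089  0.103 -0.006 -0.006] tau [  0.3 -45.4  26.1  -0.8   0.1   0. ]
t 7.87 p [0.4026 0.2895 0.1633] a -29.99 tilt [-0.0651  0.102  -0.9927] F [-0.88 -1.56 -0.68] op 0.0849 | d cm [-1.31  0.11 -8.63]
```

```bash

python3 -m pendant '[[[1.7,-3.4,-2,0],[1.7,-3.4,-2,0],[1.7,-3.4,-2,0],[1.7,-3.4,-2,0]]]' | tail -1
python3 -c "
from h import *
tl();go(.64,.4,.25)"
python3 -m pendant '[[[1.7,-3.6,-1,0],[1.7,-3.6,-1,0]]]' | tail -1
python3 -c "
from h import *
tl();go(.64,.4,.25)"
```

```text
opening: 0.0852
tilt deg radial(out+) -9.25 tang 0.83  r 0.636 q [0.598 0.673 0.569 1.629 0.014 2.695] qd [-0.04   1.034  2.274  1.241 -0.007 -0.021] tau [ -0.1 -59.4  17.1   0.3   0.    0. ]
t 8.2 p [0.5234 0.3613 0.2158] a -30.54 tilt [-0.0817  0.1399 -0.9868] F [ 1.51  1.34 -0.16] op 0.0852 | d cm [ 7.77 -8.6  -5.33]
opening: 0.085
tilt deg radial(out+) -8.82 tang 0.79  r 0.703 q [0.595 0.856 0.941 1.811 0.013 2.695] qd [-1.500e-02  1.059e+00  2.207e+00  1.110e+00 -2.000e-03 -1.000e-03] tau [ -0.1 -67.6  19.1   0.4   0.   -0. ]
t 8.37 p [0.58   0.3969 0.2271] a -30.68 tilt [-0.078   0.1334 -0.988 ] F [0.33 1.44 0.55] op 0.085 | d cm [ 4.81 -2.94 -3.09]
```

```bash

python3 -m pendant '[[[1.7,-3.6,-1.5,0],[1.7,-3.6,-1.5,0]]]' | tail -1
python3 -c "
from h import *
tl();go(.64,.4,.25)"
python3 -m pendant '[[[1.7,-3.6,-1.5,0]]]' | tail -1
python3 -c "
from h import *
tl();go(.64,.4,.25)"
```

```text
opening: 0.0847
tilt deg radial(out+) -7.61 tang 0.76  r 0.743 q [0.592 1.013 1.276 1.967 0.013 2.695] qd [-0.025  0.407  0.038  0.942 -0.007  0.001] tau [ -0.  -25.6  58.6  11.2  -0.   -0. ]
t 8.53 p [0.6149 0.4178 0.232 ] a -30.76 tilt [-0.0687  0.1145 -0.991 ] F [84.78 58.73 32.11] op 0.0847 | d cm [ 2.94  0.48 -1.97]
opening: 0.0849
tilt deg radial(out+) -7.62 tang 0.75  r 0.749 q [0.59  1.025 1.261 1.941 0.012 2.695] qd [-0.023  0.017  0.079 -0.475 -0.     0.001] tau [  0.1 -88.4  32.5   3.2   0.1  -0. ]
t 8.62 p [0.6206 0.4198 0.2169] a -30.88 tilt [-0.0686  0.1146 -0.991 ] F [-1.22 -1.18 -3.32] op 0.0849 | d cm [ 2.45  1.1  -3.38]
```

```bash
python3 -c "
from h import *
tl();go(.505,.430,.19)"
```

```text
tilt deg radial(out+) -7.62 tang 0.75  r 0.749 q [0.59  1.025 1.261 1.941 0.012 2.695] qd [-0.023  0.017  0.079 -0.475 -0.     0.001] tau [  0.1 -88.4  32.5   3.2   0.1  -0. ]
t 8.62 p [0.6206 0.4198 0.2169] a -30.88 tilt [-0.0686  0.1146 -0.991 ] F [-1.22 -1.18 -3.32] op 0.0849 | d cm [-10.24   4.64   3.96]
```

```bash

python3 -m pendant '[[[-1,0.5,0,0],[-2.5,1.2,0.5,-1],[-2.5,1.2,0.5,-1],[-2.5,1.2,0.5,-1]]]' | tail -1
python3 -c "
from h import *
tl();go(.505,.430,.18)"
```

```text
opening: 0.085
tilt deg radial(out+) -8.37 tang 1.29  r 0.676 q [0.657 0.763 0.7   1.655 0.021 2.722] qd [ 0.281 -0.76  -1.475 -0.732  0.048  0.086] tau [ -2.4 -56.   26.7   2.2  -0.   -0.1]
t 8.95 p [0.5317 0.4173 0.2022] a -28.73 tilt [-0.0788  0.1251 -0.989 ] F [1.41 1.23 0.31] op 0.085 | d cm [-2.77 -0.14  2.44]
```

```bash

python3 -m pendant '[[[-1.6,0.3,1,-0.7],[-0.9,0.1,0.6,-0.6]]]' | tail -1
python3 -c "
from h import *
tl();go(.500,.4265,.104); 
K,T=cal('wrist')
im=snap('wrist','w3.png'); a=snap('top','t3.png')
np.save('wT.npy',T)
cv2.imwrite('pics/d1.png',cv2.resize(a[230:350,400:540][:,:,::-1],(700,600),interpolation=cv2.INTER_CUBIC))
"
```

```text
opening: 0.0849
tilt deg radial(out+) -8.27 tang 1.59  r 0.657 q [0.687 0.714 0.587 1.589 0.026 2.73 ] qd [ 0.118 -0.201 -0.417 -0.257  0.012  0.005] tau [ -0.5 -58.5  25.6   1.3   0.1   0. ]
t 9.12 p [0.5033 0.4222 0.193 ] a -27.45 tilt [-0.0816  0.1222 -0.9891] F [-0.48  1.56 -0.74] op 0.0849 | d cm [ 0.24 -1.32  8.82]
```

View pics/w3.png

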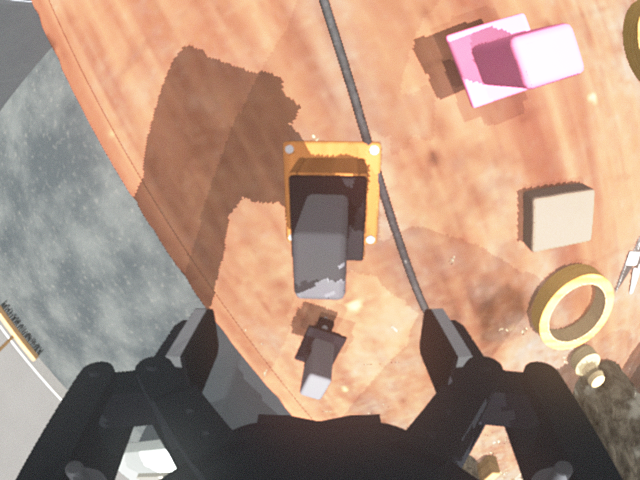

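View pics/d1.png

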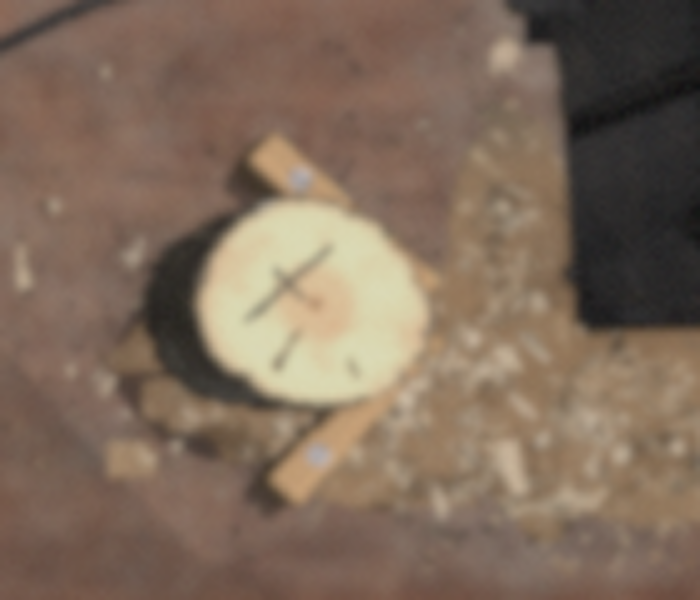

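```bash
python3 - <<'E'
from h import *
np.set_printoptions(precision=4,suppress=True)
def c(x,y,z): return ray2z('top',400+(x+.5)/5-.5,230+(y+.5)/5-.5,z)
def c3(x,y,z): return ray2z('scene',400+(x+.5)/6-.5,180+(y+.5)/6-.5,z)
for z in (.104,.105):
  print('mark',c(288,284,z),c3(364,147,z))
print('line',c(330,248,.104),c(246,321,.104), c3(348,106,.104),c3(382,190,.104))
print('pith',c(316,302,.104),c3(402,141,.104))
# log rim ellipse centre
print('rim',c(197,305,.104),c(429,305,.104),c(315,197,.104),c(315,404,.104))
# wrist fisheye projections of expected handle top corners
K,_=cal('wrist'); T=np.load('wT.npy')
def wp(p):
    q=T[:3,:3].T@(np.array(p)-T[:3,3]); th=np.arctan2(np.hypot(q[0],q[1]),q[2]); f=q[:2]/np.hypot(q[0],q[1])*th
    return np.array([K[0,0]*f[0]+K[0,2],K[1,1]*f[1]+K[1,2]])
X=np.array([.888,-.46,0]);Y=np.array([.46,.888,0])
C=np.array([.498,.4255,0])
for n,z,hx,hy in (('top',.136,.014,.02),('base',.008,.034,.039)):
  print(n,[wp(C+sx*hx*X+sy*hy*Y+[0,0,z]).round(0) for sx,sy in((-1,-1),(1,-1),(1,1),(-1,1))])
E
```

```text
mark [ 0.4776 -0.0313  0.104 ] [ 0.4814 -0.0366  0.104 ]
mark [ 0.4776 -0.0311  0.105 ] [ 0.4808 -0.0351  0.105 ]
line [ 0.4913 -0.0486  0.104 ] [ 0.4636 -0.014   0.104 ] [ 0.4961 -0.0549  0.104 ] [ 0.4662 -0.0184  0.104 ]
pith [ 0.4703 -0.0417  0.104 ] [ 0.4737 -0.0472  0.104 ]
rim [0.4704 0.0047 0.104 ] [ 0.4679 -0.0856  0.104 ] [ 0.5116 -0.0441  0.104 ] [ 0.4307 -0.0387  0.104 ]
top [array([290., 298.]), array([341., 300.]), array([343., 232.]), array([287., 230.])]
base [array([290., 235.]), array([367., 237.]), array([372., 148.]), array([287., 147.])]
```

```bash
python3 -c "
import cv2
a=cv2.imread('pics/w3.png'); cv2.imwrite('pics/e.png',cv2.resize(a[130:310,260:400],(467*1,600),interpolation=cv2.INTER_CUBIC))"
```

```text
(no output)
```

View pics/e.png

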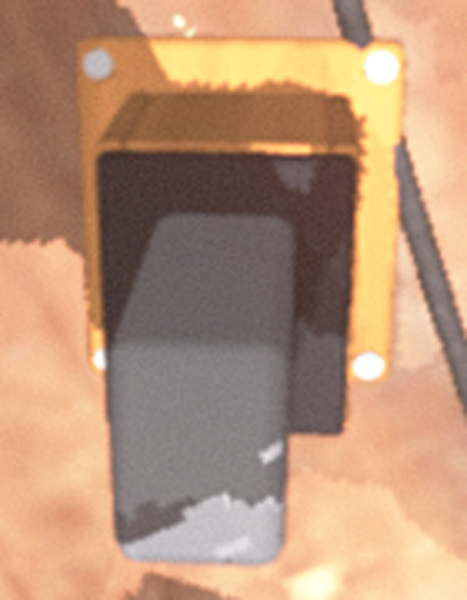

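```bash
python3 -c "
import cv2
a=cv2.imread('pics/w2.png'); cv2.imwrite('pics/e2.png',cv2.resize(a[310:410,260:390],(780,600),interpolation=cv2.INTER_CUBIC))"
```

```text
(no output)
```

View pics/e2.png

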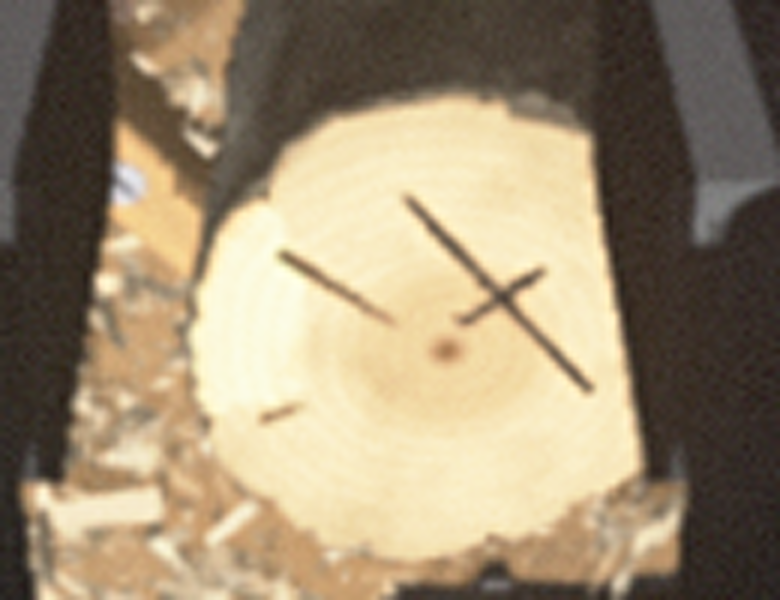

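```bash
cat >> h.py <<'E'
def wray(u,v,z,T):
    K,_=cal('wrist'); x=(u-K[0,2])/K[0,0]; y=(v-K[1,2])/K[1,1]; th=np.hypot(x,y)
    d=np.array([x/th*np.sin(th),y/th*np.sin(th),np.cos(th)]); d=T[:3,:3]@d; o=T[:3,3]
    return o+d*(z-o[2])/d[2]
E
python3 - <<'E'
from h import *
np.set_printoptions(precision=4,suppress=True)
s=state(); Tt=np.eye(4); Tt[:3,:3]=s['tcp_rot']; Tt[:3,3]=s['tool_pos']
_,Tc=cal('wrist'); M=np.linalg.inv(Tt)@Tc; np.save('M.npy',M); print(M)
a=np.radians(.14); zw=np.array([-.0138,-.0117,-.9998])
X=np.array([np.cos(a),np.sin(a),zw[0]]);X/=np.linalg.norm(X)
Z=np.array([-.0138,.0117,-1.]);Z-=X*(X@Z);Z/=np.linalg.norm(Z);Y=np.cross(Z,X)
T2=np.eye(4);T2[:3,:3]=np.c_[X,Y,Z];T2[:3,3]=[.4629,.0868,.2687];print(T2)
Tc2=T2@M
f=lambda x,y,z=.104: wray(260+(x+.5)/6-.5,310+(y+.5)/6-.5,z,Tc2)
for n,p in dict(mark=(504,296),l1=(407,197),l2=(591,390),pith=(447,349),t1=(460,322),t2=(545,270)).items(): print(n,f(*p))
print('screw',f(127,184,.036), 'top-cam screws', ray2z('top',400+300/5,230+180/5,.036),ray2z('top',400+318/5,230+455/5,.036))
E
```

```text
[[ 1.     -0.0015  0.0005  0.0001]
 [ 0.0012  0.9522  0.3055 -0.0776]
 [-0.001  -0.3055  0.9522 -0.1221]
 [ 0.      0.      0.      1.    ]]
[[ 0.9999  0.0023 -0.0138  0.4629]
 [ 0.0024 -0.9999  0.0117  0.0868]
 [-0.0138 -0.0117 -0.9998  0.2687]
 [ 0.      0.      0.      1.    ]]
mark [ 0.4843 -0.0382  0.104 ]
l1 [ 0.469  -0.0197  0.104 ]
l2 [ 0.4989 -0.057   0.104 ]
pith [ 0.4757 -0.0485  0.104 ]
t1 [ 0.4776 -0.0432  0.104 ]
t2 [ 0.4905 -0.0333  0.104 ]
screw [ 0.4177 -0.0609  0.036 ] top-cam screws [ 0.5249 -0.0557  0.036 ] [ 0.4105 -0.0556  0.036 ]
```

```bash
python3 -c "
from h import *
tl();go(.4998,.4254,.106)"
```

```text
tilt deg radial(out+) -8.23 tang 1.58  r 0.658 q [0.687 0.715 0.59  1.59  0.026 2.73 ] qd [-0.024  0.026  0.068  0.004 -0.017 -0.001] tau [  0.7 -57.4  23.8   1.    0.2   0. ]
t 9.22 p [0.5038 0.4228 0.1935] a -27.42 tilt [-0.0812  0.1216 -0.9892] F [ 1.01 -0.01  0.34] op 0.0848 | d cm [ 0.24 -1.12  8.69]
```

```bash

python3 -m pendant '[[[0.1,-0.5,3,0],[0.1,-0.5,2.8,0],[0,-0.2,1.6,0]]]' | tail -1
python3 -c "
from h import *
tl();go(.4998,.4254,.106)"
```

```text
opening: 0.0851
tilt deg radial(out+) -7.12 tang 1.51  r 0.666 q [0.689 0.744 0.476 1.428 0.025 2.736] qd [-0.004  0.085 -0.273 -0.393 -0.005  0.018] tau [  0.2 -60.4  25.5   1.2   0.1  -0. ]
t 9.47 p [0.5096 0.4287 0.1279] a -27.6 tilt [-0.072   0.1047 -0.9919] F [ 0.44 -0.5  -0.98] op 0.0851 | d cm [-0.56  0.5   2.3 ]
```

```bash

python3 -m pendant '[[[-0.5,0.5,1.3,0],[-0.1,0.1,0.7,0]]]' | tail -1
python3 -c "
from h import *
tl();go(.4998,.4254,.105)"
```

```text
opening: 0.085
tilt deg radial(out+) -7.12 tang 1.48  r 0.657 q [0.69  0.737 0.41  1.368 0.025 2.741] qd [-0.022  0.023 -0.141 -0.211 -0.012  0.009] tau [  0.2 -58.5  24.6   0.8   0.1   0. ]
t 9.63 p [0.5025 0.4235 0.1078] a -27.83 tilt [-0.071   0.1052 -0.9919] F [-0.26 -0.16 -0.34] op 0.085 | d cm [-0.31 -0.08  0.29]
```

```bash

python3 -m pendant '[[[-0.2,0,0,0],[-0.1,0,-0.2,0],[0,0,-0.2,0]]]' 1.5 60 | tail -1
python3 -c "
from h import *
tl();go(.4998,.4254,.105)"
```

```text
opening: 0.0508
tilt deg radial(out+) -7.15 tang 1.45  r 0.658 q [0.689 0.736 0.42  1.38  0.024 2.745] qd [-0.013 -0.008  0.086  0.076 -0.002 -0.002] tau [  0.  -57.   23.3   0.8   0.1   0. ]
t 9.88 p [0.5032 0.4236 0.1124] a -28.06 tilt [-0.0704  0.1062 -0.9919] F [-0.5  -0.19  0.56] op 0.0508 | d cm [-0.33 -0.08  0.76]
```

```bash

python3 -m pendant '[[[-0.2,0,0.4,0],[-0.1,0,0.2,0],[0,0,0,0]]]' 1.5 60 | tail -1
python3 -c "
from h import *
tl();go(.4998,.4254,.105)"
```

```text
opening: 0.0274
tilt deg radial(out+) -6.65 tang 1.43  r 0.659 q [0.693 0.733 0.412 1.367 0.024 2.749] qd [-0.    -0.004  0.008  0.011 -0.    -0.002] tau [  0.2 -58.9  25.    0.6   0.2   0. ]
t 10.13 p [0.5031 0.4261 0.1114] a -28.1 tilt [-0.0664  0.0985 -0.9929] F [-0.   -0.01 -1.66] op 0.0274 | d cm [-0.21  0.15  0.67]
```

```bash

python3 -m pendant '[[[0,0,0,0]]]' 1.5 90 | tail -1
python3 -c "
from h import *
tl();go(.4998,.4254,.105); b=snap('scene','s4.png')
cv2.imwrite('pics/e4.png',cv2.resize(b[270:430,210:400][:,:,::-1],(712,600),interpolation=cv2.INTER_CUBIC))"
```

```text
opening: 0.0271
tilt deg radial(out+) -6.65 tang 1.42  r 0.659 q [0.693 0.732 0.412 1.367 0.024 2.749] qd [ 0.002 -0.001  0.001  0.003 -0.001  0.001] tau [  0.1 -58.9  24.8   0.8   0.2   0. ]
t 10.22 p [0.5031 0.4261 0.1116] a -28.09 tilt [-0.0662  0.0985 -0.9929] F [-1.02 -0.8  -2.16] op 0.0271 | d cm [-0.21  0.15  0.69]
```

View pics/e4.png

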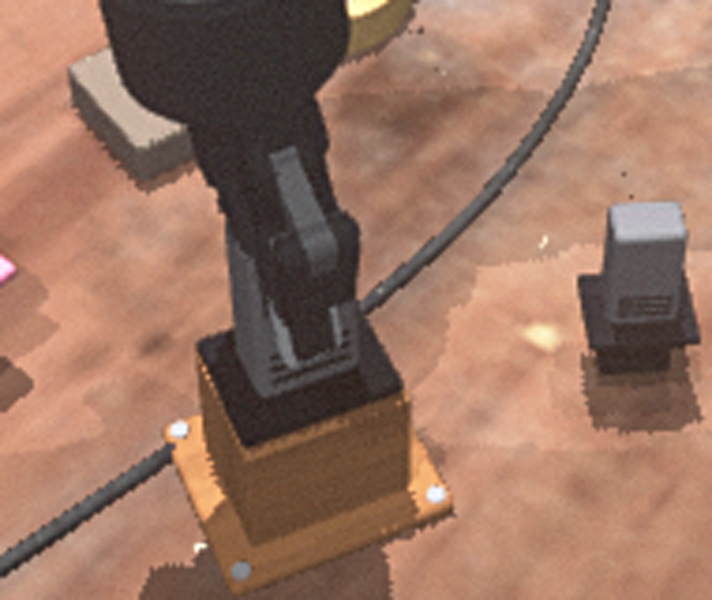

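```bash
python3 -c "
from h import *
np.save('Rg.npy',state()['tcp_rot'])"
python3 -m pendant '[[[-0.1,0.15,-1.5,0],[-0.15,0.25,-2.5,0],[-0.15,0.25,-2.5,0]]]' | tail -1
python3 -c "
from h import *
tl();go(.4998,.4254,.19)"
```

```text
opening: 0.0272
tilt deg radial(out+) -7.54 tang 1.42  r 0.655 q [0.693 0.706 0.514 1.511 0.023 2.748] qd [-0.001 -0.106  0.548  0.694  0.001 -0.002] tau [  0.  -57.   23.1   0.2   0.1   0. ]
t 10.52 p [0.5001 0.4235 0.1699] a -28.12 tilt [-0.072   0.1128 -0.991 ] F [ 0.36 -0.23 -1.6 ] op 0.0272 | d cm [-0.26  0.08 -2.  ]
```

```bash

python3 -m pendant '[[[-0.2,0.25,-2.5,0],[-0.2,0.25,-2.5,0]]]' | tail -1
python3 -c "
from h import *
tl();go(.40,.24,.235)"
```

```text
opening: 0.0274
tilt deg radial(out+) -7.77 tang 1.44  r 0.655 q [0.694 0.695 0.624 1.636 0.024 2.749] qd [ 0.006 -0.041  0.704  0.763  0.003  0.007] tau [ -0.1 -57.9  23.5   0.3   0.1  -0. ]
t 10.68 p [0.4992 0.4238 0.2205] a -28.13 tilt [-0.0737  0.1165 -0.9905] F [ 0.17  0.31 -1.81] op 0.0274 | d cm [-0.19 20.91  1.01]
```

```bash
cat >> h.py <<'E'
from scipy.spatial.transform import Rotation as Ro
PSI=66.4
def err(psi=PSI):
    s=state(); R=np.array(s['tcp_rot']); Rg=np.load('Rg.npy'); p=np.array(s['tool_pos'])
    P=R@Rg.T   # probe rotation since grasp
    up=P@[0,0,1]; yaw=np.degrees(np.arctan2(P[1,0],P[0,0]))
    r=p[:2]/np.hypot(*p[:2]); t=np.array([-r[1],r[0]])
    # tilt of hand needed at final: compare tool z of R with Rz(psi)Rg
    zf=(Ro.from_euler('z',psi,degrees=True).as_matrix()@Rg)[:2,2]; dz=np.degrees(zf-R[:2,2])
    print('t %.2f'%s['time_s'],'p',p.round(4),'probe tilt top-lean deg',np.degrees(up[:2]).round(2),'yaw %.2f'%yaw,'| toolz change needed: out %.2f tang %.2f'%(dz@r,dz@t),'op %.4f'%s['opening'],'F',np.array(s['force']).round(1),'q3 %.2f q6 %.2f'%(s['qpos'][2],s['qpos'][5]))
E
python3 -m pendant '[[[1.6,3.1,-0.5,-7],[1.2,3.3,-0.5,-7],[0.8,3.4,-0.4,-7],[0.4,3.5,-0.3,-7]]]' | tail -1
python3 -c "
from h import *
err();tl()"
```

```text
opening: 0.0272
t 11.02 p [0.502  0.2917 0.2507] probe tilt top-lean deg [ 2.59 -2.31] yaw 28.74 | toolz change needed: out 4.21 tang -6.36 op 0.0272 F [ 0.5 -0.3 -0.1] q3 0.38 q6 2.08
tilt deg radial(out+) -7.15 tang 0.21  r 0.581 q [0.525 0.506 0.379 1.569 0.003 2.078] qd [-0.595 -0.5   -0.645 -0.164 -0.079 -2.053] tau [  4.2 -48.4  26.2   1.4   0.2   1.7]
```

```bash

python3 -m pendant '[[[-1,3.8,-0.5,-7],[-1.4,3.6,-0.5,-7],[-1.9,3.4,-0.5,-7],[-2.3,3.2,-0.5,-7],[-2.7,2.9,-0.5,-6],[-3,2.5,-0.5,-3]]]' | tail -1
python3 -c "
from h import *
err();tl()"
```

```text
opening: 0.0273
t 11.52 p [0.4481 0.0584 0.2998] probe tilt top-lean deg [ 6.84 -3.38] yaw 66.52 | toolz change needed: out 6.31 tang -4.23 op 0.0273 F [ 0.7 -1.6 -1.1] q3 0.09 q6 1.05
tilt deg radial(out+) -6.64 tang -2.58  r 0.452 q [ 0.156  0.219  0.091  1.56  -0.042  1.048] qd [-0.89  -0.445 -0.306  0.088 -0.107 -1.514] tau [  5.1 -35.6  25.2   1.2   0.1   1. ]
```

```bash

python3 -m pendant '[[[-3.3,2.3,-0.8,0],[-3.3,2.3,-0.8,0],[-3.3,2.3,-0.8,0],[-3.3,2.3,-0.8,0],[-2.4,1.7,-0.8,0]]]' | tail -1
python3 -c "
from h import *
camera('top');b=snap('scene','s5.png');err();tl()"
```

```text
opening: 0.0272
t 12.03 p [ 0.3976 -0.1272  0.3585] probe tilt top-lean deg [ 6.6  -3.31] yaw 66.41 | toolz change needed: out 7.27 tang -1.14 op 0.0272 F [-0.   0.8 -1.3] q3 0.12 q6 0.64
tilt deg radial(out+) -4.68 tang -5.16  r 0.417 q [-0.252  0.119  0.12   1.659 -0.085  0.643] qd [ 0.074  0.022 -0.034 -0.026  0.06   0.051] tau [ -1.3 -31.8  25.8   1.   -0.7  -0.3]
```

View pics/s5.png

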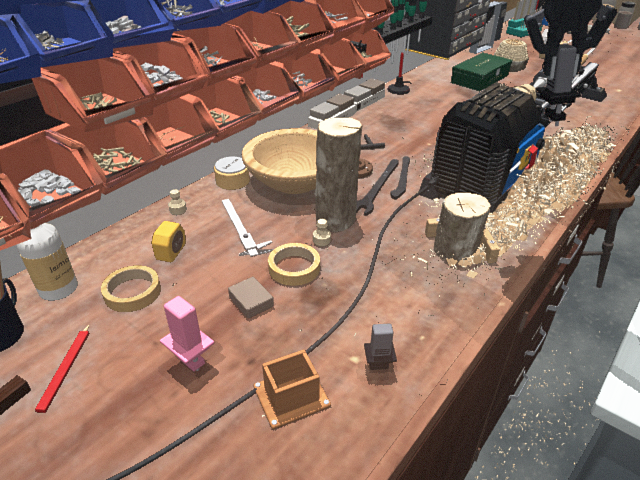

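```bash

python3 -m pendant '[[[0,0,3.6,0],[0,0,3.6,0],[0,0,2.5,0]]]' | tail -1
python3 -c "
from h import *
err();camera('top');err();camera('top');err();tl()"
```

```text
opening: 0.0272
t 12.28 p [ 0.3923 -0.1347  0.2657] probe tilt top-lean deg [ 5.5 -3.2] yaw 66.18 | toolz change needed: out 6.24 tang -1.22 op 0.0272 F [-0.9 -0.3 -1.2] q3 -0.12 q6 0.63
t 12.33 p [ 0.3892 -0.1338  0.261 ] probe tilt top-lean deg [ 6.04 -3.35] yaw 66.18 | toolz change needed: out 6.80 tang -1.19 op 0.0273 F [-4.8  1.1 -5.3] q3 -0.13 q6 0.63
t 12.38 p [ 0.3896 -0.1337  0.2636] probe tilt top-lean deg [ 6.04 -3.33] yaw 66.20 | toolz change needed: out 6.79 tang -1.18 op 0.0270 F [ 0.2 -1.  -2. ] q3 -0.12 q6 0.63
tilt deg radial(out+) -4.07 tang -5.06  r 0.412 q [-0.273  0.119 -0.124  1.405 -0.084  0.626] qd [ 0.008 -0.023  0.131  0.083 -0.002  0.003] tau [ -0.3 -31.3  25.   -0.4  -0.3  -0. ]
```

```bash

python3 -m pendant '[[[0,0,-4,0]]]' | tail -1
python3 -c "
from h import *
err();camera('top');camera('top');err()"
python3 -m pendant '[[[0,0,-4,0]]]' | tail -1
python3 -c "
from h import *
err();camera('top');camera('top');err()"
python3 -m pendant '[[[0,0,-4,0]]]' | tail -1
python3 -c "
from h import *
err();camera('top');camera('top');err()"
python3 -m pendant '[[[0,0,4,0],[0,0,4,0],[0,0,4,0],[0,0,-3,0]]]' | tail -1
python3 -c "
from h import *
err();camera('top');camera('top');err()"
```

```text
opening: 0.0271
t 12.47 p [ 0.3873 -0.1291  0.2962] probe tilt top-lean deg [ 7.15 -3.67] yaw 66.18 | toolz change needed: out 7.94 tang -1.21 op 0.0271 F [ 0.7  0.3 -2.3] q3 -0.04 q6 0.63
t 12.57 p [ 0.3954 -0.1309  0.3078] probe tilt top-lean deg [ 5.69 -3.25] yaw 66.27 | toolz change needed: out 6.41 tang -1.29 op 0.0272 F [ 0.9  0.4 -0.2] q3 -0.02 q6 0.63
opening: 0.0272
t 12.65 p [ 0.3922 -0.1262  0.3371] probe tilt top-lean deg [ 6.88 -3.59] yaw 66.30 | toolz change needed: out 7.63 tang -1.31 op 0.0272 F [-0.5  0.5 -3. ] q3 0.06 q6 0.64
t 12.75 p [ 0.4005 -0.1281  0.3497] probe tilt top-lean deg [ 5.22 -3.14] yaw 66.37 | toolz change needed: out 5.91 tang -1.40 op 0.0271 F [ 1.3 -0.5 -1.2] q3 0.08 q6 0.64
opening: 0.0271
t 12.83 p [ 0.397  -0.1234  0.3776] probe tilt top-lean deg [ 6.5  -3.49] yaw 66.39 | toolz change needed: out 7.22 tang -1.40 op 0.0271 F [-1.2 -0.1 -4. ] q3 0.17 q6 0.65
t 12.93 p [ 0.4049 -0.1252  0.3907] probe tilt top-lean deg [ 4.74 -3.02] yaw 66.46 | toolz change needed: out 5.39 tang -1.49 op 0.0271 F [ 0.9 -0.5 -1.1] q3 0.20 q6 0.65
opening: 0.0274
t 13.27 p [ 0.3845 -0.1251  0.2839] probe tilt top-lean deg [ 6.23 -3.47] yaw 66.69 | toolz change needed: out 6.94 tang -1.39 op 0.0274 F [-15.7   4.5 -15.5] q3 -0.09 q6 0.63
t 13.37 p [ 0.403  -0.1297  0.3069] probe tilt top-lean deg [ 3.54 -2.74] yaw 66.78 | toolz change needed: out 4.14 tang -1.54 op 0.0266 F [ 1.9 -0.2  0.7] q3 -0.04 q6 0.63
```

```bash

S='from h import *
camera("top");camera("top");err()'
python3 -m pendant '[[[0,0,-4,0]]]' | tail -1
python3 -c "$S"
python3 -m pendant '[[[0,0,-4,0]]]' | tail -1
python3 -c "$S"
python3 -m pendant '[[[0,0,4,0],[0,0,4,0],[0,0,3,0],[0,0,-2,0]]]' | tail -1
python3 -c "$S"
python3 -m pendant '[[[0,0,-4,0]]]' | tail -1
python3 -c "$S"
python3 -m pendant '[[[0,0,-4,0]]]' | tail -1
python3 -c "$S"
```

```text
opening: 0.0275
t 13.55 p [ 0.4085 -0.1271  0.3528] probe tilt top-lean deg [ 2.83 -2.57] yaw 66.85 | toolz change needed: out 3.40 tang -1.63 op 0.0269 F [ 0.3  0.1 -0.8] q3 0.07 q6 0.64
opening: 0.027
t 13.73 p [ 0.413  -0.1247  0.3944] probe tilt top-lean deg [ 2.02 -2.37] yaw 66.93 | toolz change needed: out 2.54 tang -1.70 op 0.0271 F [-0.1 -0.4 -1.1] q3 0.18 q6 0.65
opening: 0.0272
t 14.17 p [ 0.4291 -0.1351  0.3219] probe tilt top-lean deg [-1.13 -1.57] yaw 67.22 | toolz change needed: out -0.69 tang -1.86 op 0.0271 F [ 1.2 -0.3 -0.4] q3 -0.02 q6 0.63
opening: 0.0272
t 14.35 p [ 0.4323 -0.1323  0.3692] probe tilt top-lean deg [-2.08 -1.32] yaw 67.29 | toolz change needed: out -1.68 tang -1.90 op 0.0269 F [ 0.3 -0.8 -0.4] q3 0.09 q6 0.64
opening: 0.0268
t 14.53 p [ 0.4339 -0.1295  0.4108] probe tilt top-lean deg [-3.06 -1.08] yaw 67.37 | toolz change needed: out -2.71 tang -1.93 op 0.0273 F [ 1.6 -0.3  0.4] q3 0.19 q6 0.64
```

```bash

python3 -m pendant '[[[3,-1.5,0,0],[3,-1.5,0.5,0],[3,-1.5,1,0]]]' | tail -1
python3 -c "
from h import *
err();camera('top');camera('top');err();go(.4785,-.0295,.25)"

```

```text
opening: 0.0274
t 14.78 p [ 0.4871 -0.0438  0.4055] probe tilt top-lean deg [-5.51 -0.61] yaw 66.75 | toolz change needed: out -5.42 tang -1.10 op 0.0274 F [ 0.3 -0.7 -1.3] q3 0.24 q6 0.87
t 14.88 p [ 0.4877 -0.0408  0.4023] probe tilt top-lean deg [-5.18 -0.78] yaw 67.18 | toolz change needed: out -5.15 tang -1.21 op 0.0270 F [ 0.4  0.  -1.6] q3 0.23 q6 0.86
t 14.88 p [ 0.4877 -0.0408  0.4023] a 38.91 tilt [ 0.0127  0.145  -0.9894] F [ 0.36  0.03 -1.64] op 0.027 | d cm [-0.2  -3.65 14.85]
```

```bash

S='from h import *
camera("top");camera("top");err()'
python3 -m pendant '[[[0,-0.7,3.5,0]]]' | tail -1
python3 -c "$S"
python3 -m pendant '[[[0,-0.7,3.5,0]]]' | tail -1
python3 -c "$S
go(.4785,-.0295,.25)"
```

```text
opening: 0.0268
t 15.07 p [ 0.4854 -0.0384  0.3625] probe tilt top-lean deg [-4.77 -0.81] yaw 67.26 | toolz change needed: out -4.75 tang -1.19 op 0.0268 F [-1.3 -0.3 -2.4] q3 0.13 q6 0.87
opening: 0.027
t 15.25 p [ 0.4801 -0.0369  0.3216] probe tilt top-lean deg [-4.03 -0.83] yaw 67.21 | toolz change needed: out -4.02 tang -1.14 op 0.0270 F [-0.4  0.3 -3. ] q3 0.02 q6 0.87
t 15.25 p [ 0.4801 -0.0369  0.3216] a 38.99 tilt [-0.0026  0.1318 -0.9913] F [-0.45  0.35 -3.  ] op 0.027 | d cm [ 0.36 -1.62  7.  ]
```

```bash

S='from h import *
camera("top");camera("top");err()'
python3 -m pendant '[[[0,-0.6,3.5,0]]]' | tail -1
python3 -c "$S"
python3 -m pendant '[[[0,0.2,-3.5,0],[0,0.2,-3.5,0],[0,0,-2,0],[0,0,1.5,0]]]' | tail -1
python3 -c "$S"
python3 -m pendant '[[[0,-0.3,3.5,0]]]' | tail -1
python3 -c "$S
go(.4785,-.0295,.25)"
```

```text
opening: 0.0267
t 15.43 p [ 0.4759 -0.0364  0.2828] probe tilt top-lean deg [-3.45 -0.83] yaw 67.14 | toolz change needed: out -3.44 tang -1.10 op 0.0271 F [-1.2 -0.3 -3. ] q3 -0.06 q6 0.87
opening: 0.027
t 15.87 p [ 0.4782 -0.0342  0.3722] probe tilt top-lean deg [-4.2  -0.74] yaw 66.96 | toolz change needed: out -4.17 tang -1.04 op 0.0273 F [-0.7 -0.2 -2.1] q3 0.15 q6 0.88
opening: 0.0273
t 16.05 p [ 0.4781 -0.0359  0.3356] probe tilt top-lean deg [-3.92 -0.74] yaw 66.91 | toolz change needed: out -3.88 tang -1.04 op 0.0270 F [-0.4  0.1 -1.8] q3 0.06 q6 0.88
t 16.05 p [ 0.4781 -0.0359  0.3356] a 38.69 tilt [-0.0049  0.1314 -0.9913] F [-0.41  0.14 -1.76] op 0.027 | d cm [ 0.47 -1.6   8.42]
```

```bash

S='from h import *
camera("top");camera("top");err()'
python3 -m pendant '[[[0,0,-4,0],[0,0,0,0]]]' | tail -1
python3 -c "$S"
python3 -m pendant '[[[0,-0.3,3.5,0]]]' | tail -1
python3 -c "$S
go(.4785,-.0295,.25)"
```

```text
opening: 0.0272
t 16.32 p [ 0.4697 -0.0322  0.3686] probe tilt top-lean deg [-2.67 -0.75] yaw 66.79 | toolz change needed: out -2.64 tang -0.93 op 0.0268 F [ 0.1 -0.3 -2. ] q3 0.14 q6 0.89
opening: 0.0273
t 16.50 p [ 0.467  -0.0337  0.3295] probe tilt top-lean deg [-2.11 -0.77] yaw 66.76 | toolz change needed: out -2.07 tang -0.92 op 0.0272 F [-0.8  0.7 -2.4] q3 0.05 q6 0.88
t 16.5 p [ 0.467  -0.0337  0.3295] a 38.61 tilt [-0.0293  0.1113 -0.9934] F [-0.82  0.69 -2.37] op 0.0272 | d cm [ 1.39 -0.5   7.91]
```

```bash

S='from h import *
camera("top");camera("top");err()'
python3 -m pendant '[[[0.5,-0.3,3.5,0]]]' | tail -1
python3 -c "$S"
python3 -m pendant '[[[0.5,-0.2,3.5,0]]]' | tail -1
python3 -c "$S
go(.4785,-.0295,.25)
K,T=cal('wrist'); snap('wrist','w6.png'); b=snap('scene','s6.png'); np.save('wT.npy',T)
cv2.imwrite('pics/e6.png',cv2.resize(b[80:280,380:560][:,:,::-1],(540,600),interpolation=cv2.INTER_CUBIC))"
```

```text
opening: 0.0272
t 16.68 p [ 0.4675 -0.0318  0.2901] probe tilt top-lean deg [-1.45 -0.79] yaw 66.75 | toolz change needed: out -1.42 tang -0.89 op 0.0269 F [-0.5  0.2 -1.7] q3 -0.03 q6 0.89
opening: 0.0272
t 16.87 p [ 0.4696 -0.0307  0.2526] probe tilt top-lean deg [-1.01 -0.8 ] yaw 66.75 | toolz change needed: out -0.99 tang -0.87 op 0.0270 F [-0.9  0.3 -2.2] q3 -0.10 q6 0.89
t 16.87 p [ 0.4696 -0.0307  0.2526] a 38.65 tilt [-0.0439  0.0989 -0.9941] F [-0.88  0.35 -2.17] op 0.027 | d cm [0.78 0.44 0.27]
```

View pics/e6.png

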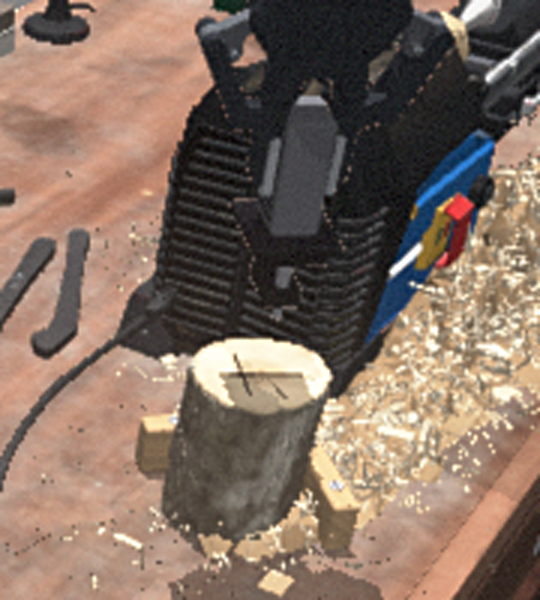

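View pics/w6.png

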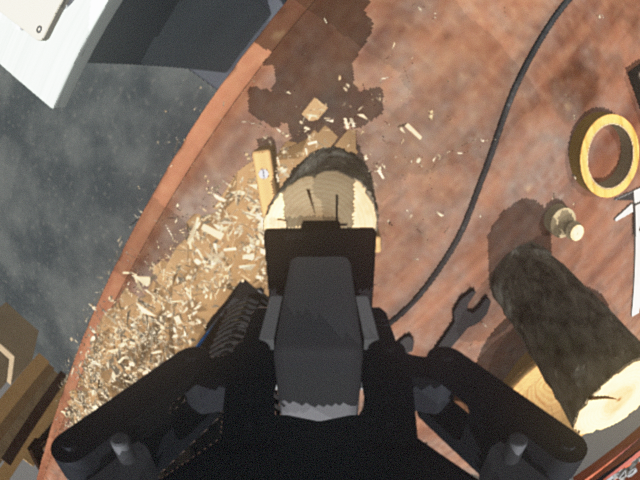

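```bash
cat >> h.py <<'E'
TG=np.array([.5031,.4261,.1116]); CG=np.array([.4995,.425,.101])
def probe(foot=0):
    s=state(); R=np.array(s['tcp_rot']); Rg=np.load('Rg.npy'); p=np.array(s['tool_pos'])
    P=R@Rg.T; R0=Ro.from_euler('z',-27.4,degrees=True).as_matrix()
    C=p+P@(CG-TG); Rp=P@R0
    return C,Rp, C+Rp@[0,0,-.0915+foot]
def overlay(im,name,foot=0,off=np.zeros(3)):
    C,Rp,pm=probe(foot); C=C+off
    g=lambda v:tuple(int(round(x)) for x in (proj(name,C+Rp@np.array(v))))
    return [proj(name,C+Rp@np.array(v)) for v in ([0,-.012,-.0915+foot],[0,.012,-.0915+foot],[0,0,-.0915+foot])], [proj(name,C+Rp@np.array([sx*.014,sy*.02,sz*.035])) for sz in(1,-1) for sx,sy in((-1,-1),(1,-1),(1,1),(-1,1))], [proj(name,C+Rp@np.array([sx*.026,sy*.031,-.041])) for sx,sy in((-1,-1),(1,-1),(1,1),(-1,1))]
E
python3 - <<'E'
from h import *
b=cv2.imread('pics/s6.png'); x0,y0,s=440,95,6
c=cv2.resize(b[y0:y0+100,x0:x0+100],(600,600),interpolation=cv2.INTER_CUBIC)
pins,h,fl=overlay(b,'scene')
f=lambda p:(int((p[0]-x0+.5)*s-.5),int((p[1]-y0+.5)*s-.5))
for i in range(4):
    for q in (h[:4],h[4:],fl): cv2.line(c,f(q[i]),f(q[(i+1)%4]),(0,255,0),1)
    cv2.line(c,f(h[i]),f(h[i+4]),(0,255,0),1)
for p in pins: cv2.circle(c,f(p),4,(0,0,255),1)
cv2.imwrite('pics/o6.png',np.clip(c.astype(float)*1.6,0,255).astype('uint8'))
print(pins, probe())
E
```

```text
[array([465.89146809, 178.84573621]), array([469.02195528, 185.88020258]), array([467.44093075, 182.32750831])] (array([ 0.47250347, -0.03446893,  0.24649152]), array([[ 0.77302944, -0.63379493, -0.02700869],
       [ 0.63368682,  0.77347217, -0.0134838 ],
       [ 0.02943643, -0.00669167,  0.99954426]]), array([ 0.47497477, -0.03323516,  0.15503322]))
```

View pics/o6.png

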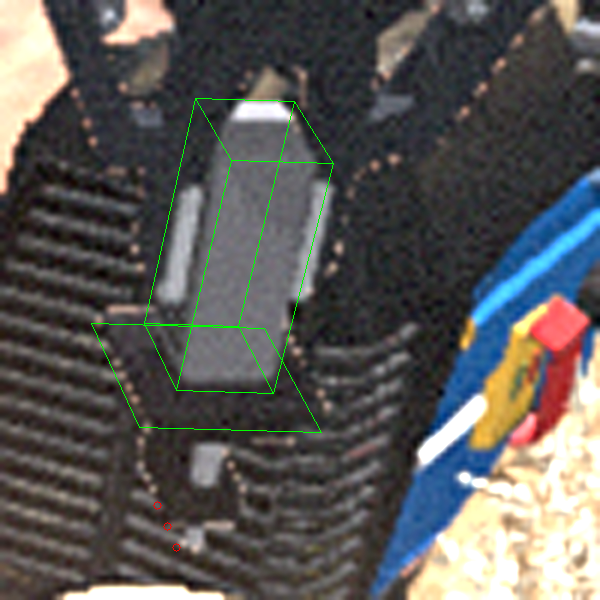

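```bash
cat >> h.py <<'E'
def setRg(b=.0985,xx=0.0):
    # Rg' : tool axes expressed at "probe upright" pose with probe yaw -27.4
    zt=np.array([xx,b,-np.sqrt(1-b*b-xx*xx)]) # world up in tool frame
    a=np.radians(-27.8); X=np.array([1,0,0])-zt*xx; X/=np.linalg.norm(X)
    Y=np.cross(zt,X) # world basis expressed in tool: X_h, Y_h, up
    B=np.c_[X,Y,zt] # cols: directions in tool coords
    W=np.array([[np.cos(a),-np.sin(a),0],[np.sin(a),np.cos(a),0],[0,0,1]])
    np.save('Rg.npy',W@B.T)
E
python3 - <<'E'
from h import *
print(np.load('Rg.npy')); np.save('Rg_orig.npy',np.load('Rg.npy')); setRg(); print(np.load('Rg.npy'))
b=cv2.imread('pics/s6.png'); x0,y0,s=440,95,6
c=cv2.resize(b[y0:y0+100,x0:x0+100],(600,600),interpolation=cv2.INTER_CUBIC)
c=np.clip(c.astype(float)*1.8,0,255).astype('uint8')
pins,h,fl=overlay(b,'scene')
f=lambda p:(int((p[0]-x0+.5)*s-.5),int((p[1]-y0+.5)*s-.5))
for i in range(4):
    for q in (h[:4],h[4:],fl): cv2.line(c,f(q[i]),f(q[(i+1)%4]),(0,255,0),1)
    cv2.line(c,f(h[i]),f(h[i+4]),(0,255,0),1)
for p in pins: cv2.circle(c,f(p),4,(0,0,255),1)
cv2.imwrite('pics/o7.png',c)
err()
E
```

```text
[[ 0.88028925 -0.4627205  -0.10478826]
 [-0.46978004 -0.88099294 -0.05619737]
 [-0.06631405  0.09869738 -0.99290547]]
[[ 0.88458098 -0.46411863 -0.04593908]
 [-0.46638664 -0.8802793  -0.08713123]
 [ 0.          0.0985     -0.99513705]]
t 16.97 p [ 0.4726 -0.0309  0.2571] probe tilt top-lean deg [1.41 1.62] yaw 66.45 | toolz change needed: out 1.29 tang 1.70 op 0.0271 F [-0.3 -0.8 -0.4] q3 -0.09 q6 0.89
```

View pics/o7.png

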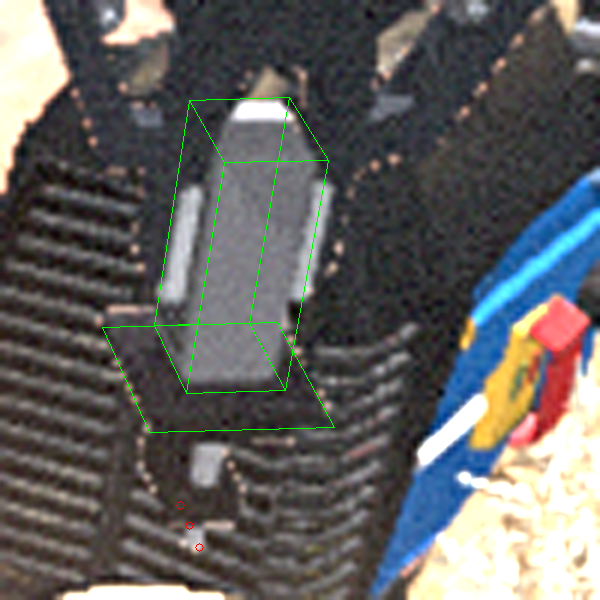

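```bash

S='from h import *
camera("top");camera("top");err()'
python3 -m pendant '[[[0.2,0.2,-3.8,0]]]' | tail -1
python3 -c "$S"
python3 -m pendant '[[[0,0.2,3.5,0],[0,0,2.5,0],[0,0,-1,0]]]' | tail -1
python3 -c "$S
print(probe())
go(.4785,-.0295,.25)"
```

```text
opening: 0.0271
t 17.15 p [ 0.4778 -0.0272  0.3032] probe tilt top-lean deg [0.64 1.64] yaw 66.43 | toolz change needed: out 0.54 tang 1.66 op 0.0271 F [ 1.7 -0.3 -0.9] q3 0.01 q6 0.90
opening: 0.0271
t 17.50 p [ 0.4941 -0.0341  0.2727] probe tilt top-lean deg [-1.58  1.7 ] yaw 66.45 | toolz change needed: out -1.69 tang 1.57 op 0.0275 F [ 0.3  0.8 -0.7] q3 -0.06 q6 0.88
(array([ 0.49391831, -0.03815183,  0.2621708 ]), array([[ 0.77633126, -0.62971853, -0.02764691],
       [ 0.63031896,  0.77577079,  0.02962591],
       [ 0.00279167, -0.04042589,  0.99917864]]), array([ 0.49644801, -0.0408626 ,  0.17074595]))
t 17.5 p [ 0.4941 -0.0341  0.2727] a 38.67 tilt [ 0.0031  0.1386 -0.9903] F [ 0.26  0.77 -0.66] op 0.0275 | d cm [-0.93 -1.63  2.06]
```

```bash

S='from h import *
camera("top");camera("top");err()'
python3 -m pendant '[[[-0.6,-1.1,1.8,0]]]' | tail -1
python3 -c "$S"
python3 -m pendant '[[[-0.3,-0.3,1.2,0]]]' | tail -1
python3 -c "$S
print(probe()[2])
b=snap('scene','s8.png'); x0,y0,s=415,130,6
c=cv2.resize(b[y0:y0+100,x0:x0+120][:,:,::-1],(720,600),interpolation=cv2.INTER_CUBIC)
cv2.imwrite('pics/e8.png',np.clip(c.astype(float)*1.4,0,255).astype('uint8'))
pins,h,fl=overlay(b,'scene'); print([((p-[x0,y0]+.5)*s-.5).round(0) for p in pins])"
```

```text
opening: 0.0269
t 17.68 p [ 0.4838 -0.0311  0.2541] probe tilt top-lean deg [-1.61  1.69] yaw 66.47 | toolz change needed: out -1.71 tang 1.57 op 0.0270 F [-0.7  0.4 -1.8] q3 -0.12 q6 0.89
opening: 0.0274
t 17.87 p [ 0.4806 -0.032   0.2424] probe tilt top-lean deg [-1.6  1.7] yaw 66.48 | toolz change needed: out -1.71 tang 1.57 op 0.0268 F [ 0.1  0.4 -2. ] q3 -0.16 q6 0.89
[ 0.48303116 -0.03875458  0.14050891]
[array([283., 318.]), array([300., 362.]), array([291., 340.])]
```

View pics/e8.png

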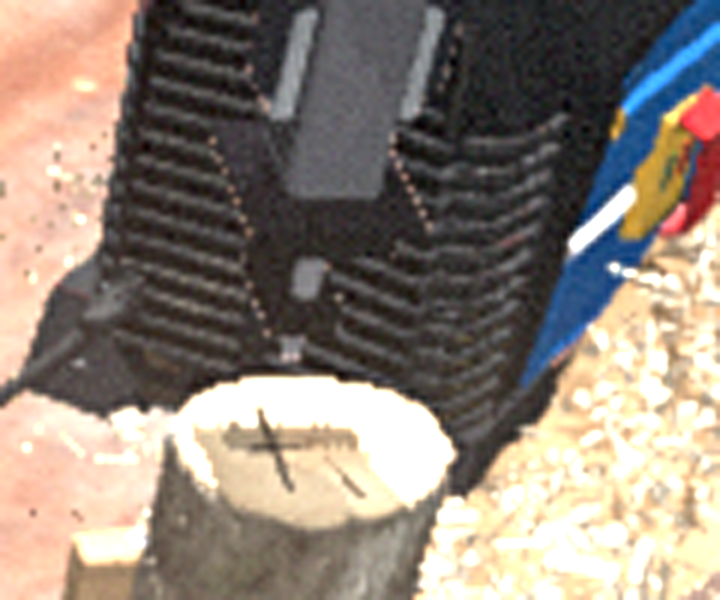

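```bash
python3 - <<'E'
from h import *
f=lambda x,y,z: ray2z('scene',415+(x+.5)/6-.5,130+(y+.5)/6-.5,z)
C,Rp,pm=probe(); near=C+Rp@[0,.012,-.0915]
print('mark',f(272,445,.104),'line',f(261,409,.104),f(293,490,.104),'near pin model',near,'img',f(290,361,near[2]), 'pm',pm)
E
```

```text
mark [ 0.48235271 -0.03722691  0.104     ] line [ 0.49452355 -0.05388058  0.104     ] [ 0.46596696 -0.01857373  0.104     ] near pin model [ 0.4760318  -0.02944745  0.1405081 ] img [ 0.47856637 -0.02805423  0.1405081 ] pm [ 0.48359123 -0.0387539   0.14100307]
```

```bash
python3 -c "
from h import *
err();p=state()['tool_pos']; go(p[0]-.0037,p[1],p[2]-.022)"
```

```text
t 17.92 p [ 0.4811 -0.032   0.2429] probe tilt top-lean deg [-1.66  1.7 ] yaw 66.47 | toolz change needed: out -1.76 tang 1.57 op 0.0272 F [ 0.7  0.7 -1. ] q3 -0.15 q6 0.89
t 17.92 p [ 0.4811 -0.032   0.2429] a 38.7 tilt [ 0.004   0.1394 -0.9902] F [ 0.71  0.75 -1.01] op 0.0272 | d cm [-0.3  -0.54  2.15]
```

```bash

python3 -m pendant '[[[-0.3,-0.5,2.0,0]]]' | tail -1
python3 -c "
from h import *
camera('top');b=snap('scene','s9.png');err(); x0,y0,s=415,130,6
c=cv2.resize(b[y0:y0+100,x0:x0+120][:,:,::-1],(720,600),interpolation=cv2.INTER_CUBIC)
cv2.imwrite('pics/e9.png',np.clip(c.astype(float)*1.4,0,255).astype('uint8'))
pins,h,fl=overlay(b,'scene'); print([((p-[x0,y0]+.5)*s-.5).round(0) for p in pins]);print(probe()[2])"
```

```text
opening: 0.0273
t 18.10 p [ 0.4765 -0.0321  0.2216] probe tilt top-lean deg [-1.48  1.7 ] yaw 66.48 | toolz change needed: out -1.59 tang 1.57 op 0.0270 F [-1.8 -0.1 -2.1] q3 -0.20 q6 0.89
[array([285., 382.]), array([302., 427.]), array([294., 404.])]
[ 0.47870352 -0.03890877  0.11963146]
```

View pics/e9.png

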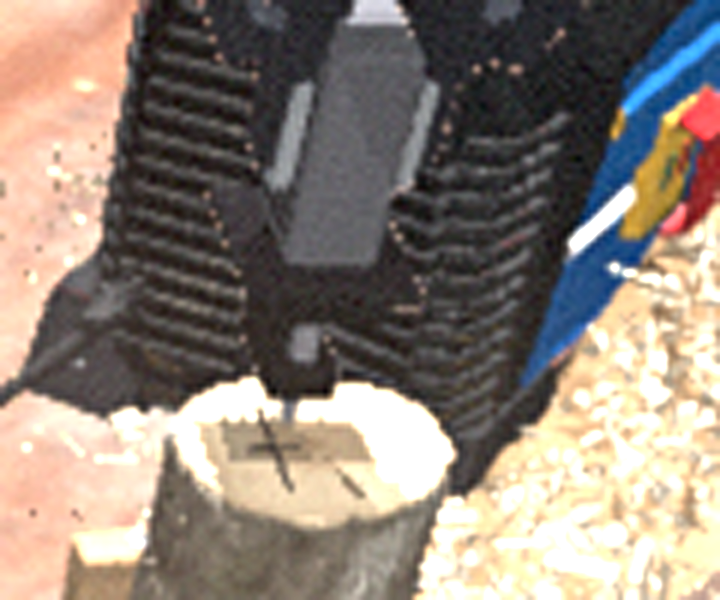

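```bash
python3 - <<'E'
from h import *
f=lambda x,y,z: ray2z('scene',415+(x+.5)/6-.5,130+(y+.5)/6-.5,z)
C,Rp,pm=probe(); near=C+Rp@[0,.012,-.0915]
m=f(272,447,.104); u=np.array([-.63,.777,0]); 
print('mark',m,'near target',m+.012*u,'near model',near,'img',f(289,420,near[2]))
print('if foot tip z lower', f(289,420,near[2]+.003))
d=f(289,420,near[2])-(m+.012*u); print('err along x_log',d[:2]@[.777,.63],'along line',d@u)
E
python3 -c "
import cv2
b=cv2.imread('pics/s9.png'); cv2.imwrite('pics/f9.png',cv2.resize(b[180:220,440:490],(750,600),interpolation=cv2.INTER_CUBIC))"
```

```text
mark [ 0.4818365  -0.03619674  0.104     ] near target [ 0.4742765  -0.02687274  0.104     ] near model [ 0.47114273 -0.02960219  0.11916028] img [ 0.47609723 -0.03053472  0.11916028]
if foot tip z lower [ 0.47439234 -0.02595481  0.12216028]
err along x_log -0.0008923387749687548 along line -0.003992414410526058
```

View pics/f9.png

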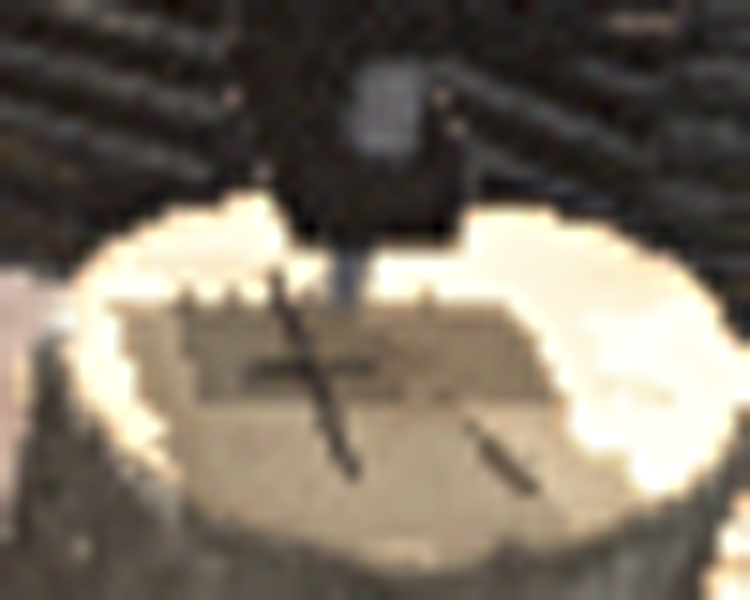

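```bash
python3 -c "
from h import *
p=state()['tool_pos']; go(p[0]+.001,p[1]+.001,p[2]-.011)"
```

```text
t 18.1 p [ 0.4765 -0.0321  0.2216] a 38.69 tilt [ 0.0017  0.1375 -0.9905] F [-1.8  -0.12 -2.08] op 0.027 | d cm [ 0.14 -0.17  1.09]
```

```bash

python3 -m pendant '[[[0.1,-0.2,1.1,0]]]' | tail -1
python3 -c "
from h import *
camera('top');b=snap('scene','s10.png');err();print(probe()[2])
cv2.imwrite('pics/f10.png',cv2.resize(b[180:220,440:490][:,:,::-1],(750,600),interpolation=cv2.INTER_CUBIC))"
```

```text
opening: 0.0266
t 18.28 p [ 0.4768 -0.0311  0.2103] probe tilt top-lean deg [-1.38  1.69] yaw 66.48 | toolz change needed: out -1.49 tang 1.58 op 0.0265 F [-0.1 -0.3 -1.4] q3 -0.22 q6 0.89
[ 0.47881608 -0.03782806  0.10833489]
```

View pics/f10.png

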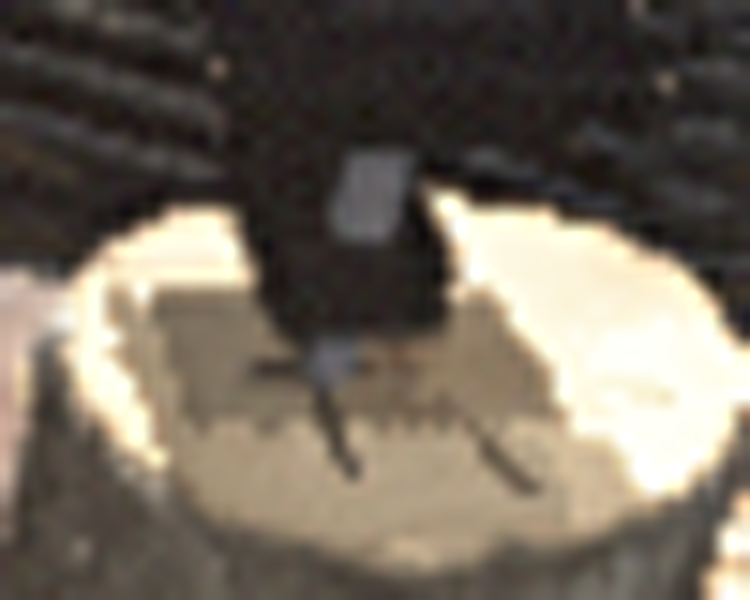

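```bash
python3 -c "
from h import *
p=state()['tool_pos']; go(p[0]-.001,p[1]+.001,p[2]-.005)"
```

```text
t 18.28 p [ 0.4768 -0.0311  0.2103] a 38.7 tilt [ 4.000e-04  1.364e-01 -9.907e-01] F [-0.08 -0.26 -1.42] op 0.0265 | d cm [-0.02 -0.21  0.48]
```

```bash

python3 -m pendant '[[[0,-0.2,0.4,0]]]' | tail -1
python3 -c "
from h import *
camera('top');b=snap('scene','s11.png');err();print(probe()[2])
cv2.imwrite('pics/f11.png',cv2.resize(b[180:220,440:490][:,:,::-1],(750,600),interpolation=cv2.INTER_CUBIC))"
```

```text
opening: 0.0269
t 18.47 p [ 0.476  -0.0299  0.2064] probe tilt top-lean deg [-1.38  1.69] yaw 66.49 | toolz change needed: out -1.48 tang 1.58 op 0.0269 F [-0.2  1.  -1.4] q3 -0.23 q6 0.89
[ 0.4780595  -0.03662238  0.10446409]
```

View pics/f11.png

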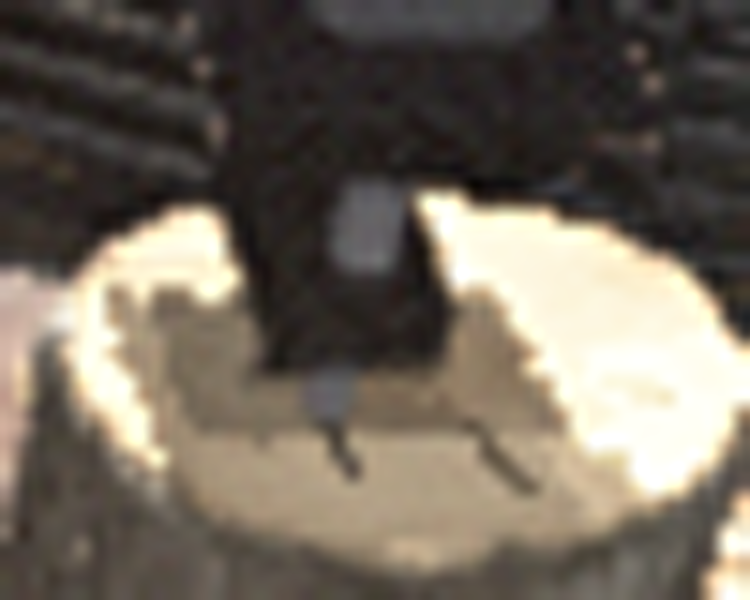

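```bash

python3 -m pendant '[[[-0.05,-0.25,0,0]]]' | tail -1
python3 -c "
from h import *
camera('top');b=snap('scene','s12.png');err();print(probe()[2])
cv2.imwrite('pics/f12.png',cv2.resize(b[190:220,445:480][:,:,::-1],(700,600),interpolation=cv2.INTER_CUBIC))"
```

```text
opening: 0.0271
t 18.65 p [ 0.4741 -0.0281  0.2065] probe tilt top-lean deg [-1.41  1.68] yaw 66.50 | toolz change needed: out -1.50 tang 1.58 op 0.0274 F [ 0.3 -0.1 -1.8] q3 -0.24 q6 0.89
[ 0.47618926 -0.03480499  0.10460836]
```

View pics/f12.png

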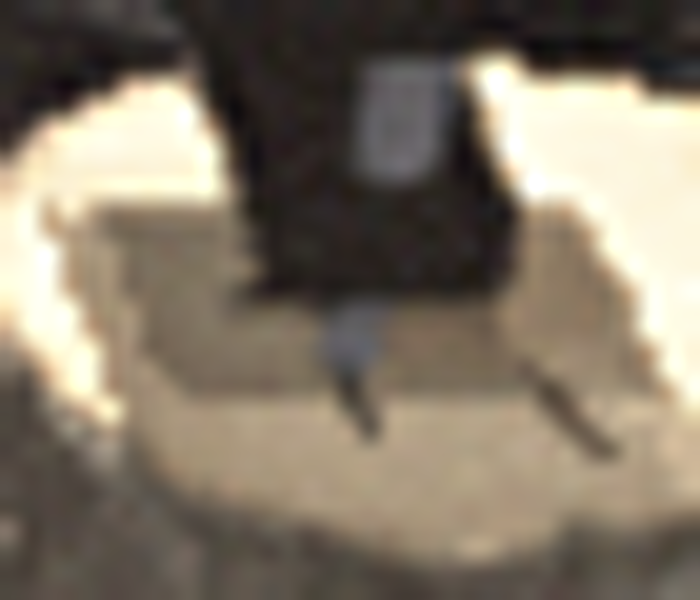

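```bash

python3 -m pendant '[[[0.05,-0.05,0.4,0]]]' | tail -1
python3 -c "
from h import *
camera('top');camera('top');err();print(probe()[2])"
python3 -m pendant '[[[0,-0.05,0.3,0]]]' | tail -1
python3 -c "
from h import *
camera('top');b=snap('scene','s13.png');err();print(probe()[2])
cv2.imwrite('pics/f13.png',cv2.resize(b[190:220,445:480][:,:,::-1],(700,600),interpolation=cv2.INTER_CUBIC))"
```

```text
opening: 0.0272
t 18.83 p [ 0.4751 -0.0278  0.2028] probe tilt top-lean deg [-1.49  1.7 ] yaw 66.50 | toolz change needed: out -1.58 tang 1.59 op 0.0268 F [0.  0.3 1. ] q3 -0.24 q6 0.90
[ 0.47729092 -0.03458945  0.10084963]
opening: 0.0272
t 19.02 p [ 0.4753 -0.0278  0.1998] probe tilt top-lean deg [-1.54  1.71] yaw 66.50 | toolz change needed: out -1.64 tang 1.60 op 0.0270 F [ 0.  -0.4  2.1] q3 -0.25 q6 0.90
[ 0.47765872 -0.03459573  0.09792395]
```

View pics/f13.png

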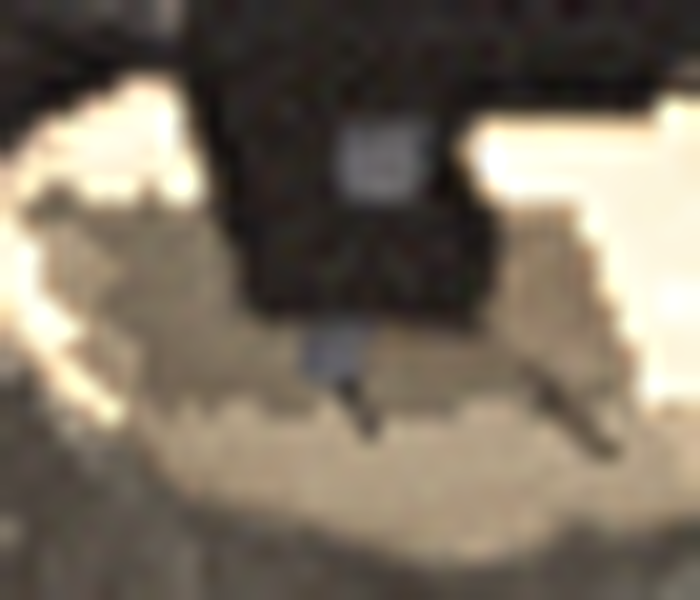

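```bash

python3 -m pendant '[[[-0.03,-0.03,0.2,0]]]' | tail -1
python3 -c "
from h import *
camera('top');camera('top')
F=[]
for i in range(4):
    b=camera('scene'); F.append(state()['force'])
print(np.mean(F,0));err();tl();print(probe()[2])
cv2.imwrite('pics/s14.png',b[:,:,::-1])
cv2.imwrite('pics/f14.png',cv2.resize(b[160:220,435:500][:,:,::-1],(650,600),interpolation=cv2.INTER_CUBIC))"
```

```text
opening: 0.0271
[-0.09872553  0.09257046  1.73567757]
t 19.40 p [ 0.4754 -0.0279  0.1981] probe tilt top-lean deg [-1.58  1.7 ] yaw 66.50 | toolz change needed: out -1.68 tang 1.59 op 0.0272 F [-0.1 -0.3  1.9] q3 -0.25 q6 0.89
tilt deg radial(out+) 5.45 tang -5.78  r 0.476 q [ 0.004  0.162 -0.251  1.069 -0.107  0.895] qd [ 0.002  0.001 -0.001 -0.001  0.    -0.001] tau [ -0.1 -31.6  23.6  -0.5  -0.4  -0. ]
[ 0.47775029 -0.03471441  0.09615491]
```

View pics/f14.png

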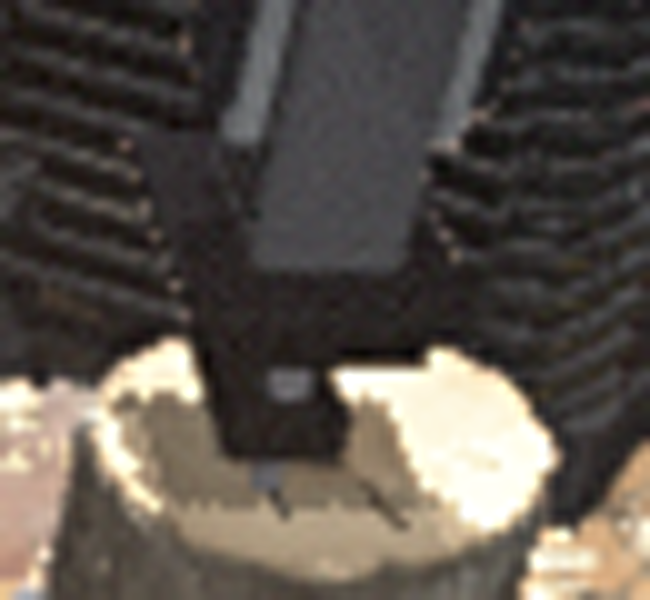

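```bash

python3 -c "
from h import *
F=[]
for i in range(24):
    camera('top'); F.append(state()['force'])
F=np.array(F);print(F.mean(0),F.std(0)/5);err();print(probe()[2])"
```

```text
[0.78775119 0.43176214 2.1688632 ] [0.10248023 0.10174721 0.1082825 ]
t 20.60 p [ 0.4752 -0.0279  0.1979] probe tilt top-lean deg [-1.56  1.7 ] yaw 66.50 | toolz change needed: out -1.65 tang 1.59 op 0.0270 F [0.3 0.9 1.9] q3 -0.25 q6 0.89
[ 0.4775814  -0.03470259  0.09594767]
```

```bash

python3 -m pendant '[[[0,-0.01,0.08,0]]]' | tail -1
python3 -c "
from h import *
F=[]
for i in range(24):
    b=camera('scene'); F.append(state()['force'])
F=np.array(F);print(F.mean(0),F.std(0)/5);err();print(probe()[2])
cv2.imwrite('pics/s15.png',b[:,:,::-1])
cv2.imwrite('pics/f15.png',cv2.resize(b[100:280,400:540][:,:,::-1],(467,600),interpolation=cv2.INTER_CUBIC))
cv2.imwrite('pics/g15.png',cv2.resize(b[190:220,445:480][:,:,::-1],(700,600),interpolation=cv2.INTER_CUBIC))"
```

```text
opening: 0.0269
[1.36209179 0.56859453 2.29712499] [0.10093322 0.08498108 0.06910846]
t 21.88 p [ 0.4753 -0.028   0.1971] probe tilt top-lean deg [-1.56  1.71] yaw 66.50 | toolz change needed: out -1.65 tang 1.59 op 0.0269 F [1.4 0.1 2.9] q3 -0.25 q6 0.89
[ 0.47760647 -0.03475879  0.09515189]
```

View pics/f15.png

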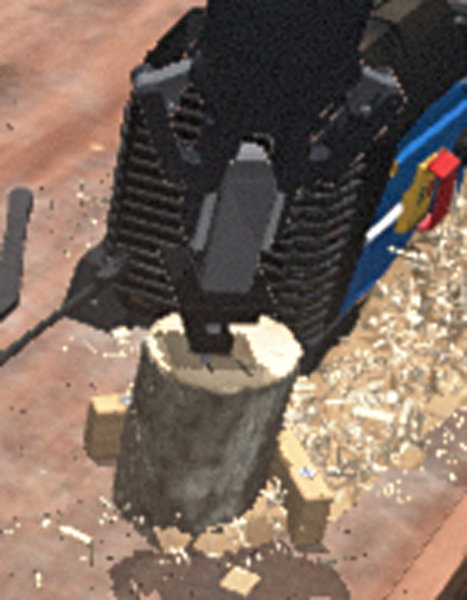

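View pics/g15.png

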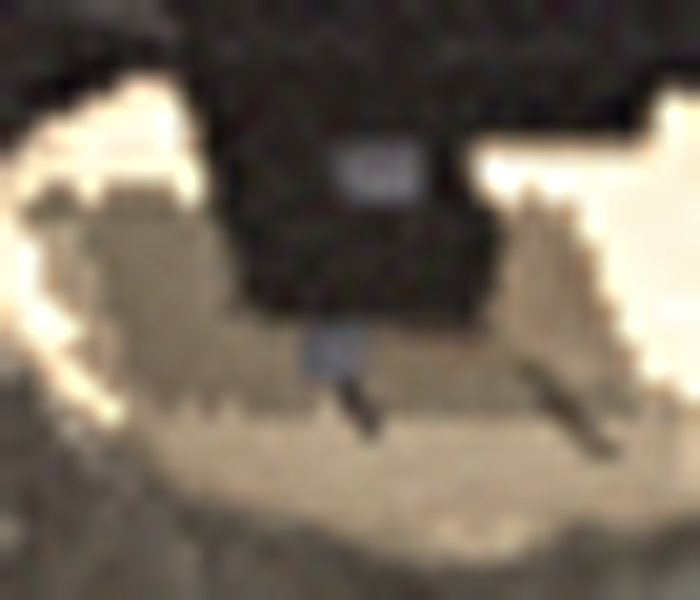

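```bash
python3 -c "
from h import *
err(); print(finish_job())"
```

```text
t 21.88 p [ 0.4753 -0.028   0.1971] probe tilt top-lean deg [-1.56  1.71] yaw 66.50 | toolz change needed: out -1.65 tang 1.59 op 0.0269 F [1.4 0.1 2.9] q3 -0.25 q6 0.89
the job is handed in; nothing more can be done
None
```

I slid the short log upright into the V. I then took the grey probe from its stand, stood it on the log's pencil line and pressed it, and handed the job in at 21.9 s still holding it.

**What the last checks showed:**
- **Log:** the push force rose to about 14 N when it met the rails, and the later pictures show it upright between both rails.
- **Pins:** the near pin is within about 0.5 mm of the line and 11 to 13 mm from the tick. The far pin is hidden behind the foot, so I only inferred its place from the probe's geometry.
- **Foot travel:** the estimates disagree. Force says about 6.9 mm, the picture about 7.2 mm and the arm's height about 8.8 mm, against the 8 mm wanted.
- **Probe tilt:** it leans about 2.3° from upright. This comes from the arm's pose and one overlay on the picture, not a direct measurement.
- **Other objects:** I touched nothing else on purpose, and the scene camera showed nothing else moved. I did not check each one.

**What went wrong on the way:**
- **Wrist force:** it reached about 108 N (limit 120) when I drove the arm outward and joint 3 came up to 1.276, against its 1.28 limit.
- **Tool tilt:** the tool drifted up to about 9° from vertical during the moves. I brought the probe back near upright before placing it.
- **Camera mismatch:** the top and scene cameras differed by up to 6 mm on the mark, so I aligned the pins to the line within the scene picture alone.

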